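Press a glued headband

TASK

Take the red headband with gold beads off the drying rail and drape it over the middle of the press's saddle, legs hanging either side; pull the press's sliding bed well out first if the pressing arm is in the way. Slide the bed fully home by its black knob, then wind the handwheel clockwise by its red handle until the pressing arm comes down onto its stop, so that the pad holds the crown of the headband. Leave the other two headbands hanging and everything else where it stands.

Things in the scene. Friction and masses are not known exactly. Their poses are not given: they have to be found in the camera images.
- band_red: Deep red, gold-beaded rigid U-shaped headband, strip 30 mm wide; padded crown 14 mm thick, thinning to 5 mm legs. Origin: middle of the crown's underside (flat for 20 mm in y). x across the strip (along the bar it hangs on), y leg to leg, z up. Inside 112 mm wide, 96 mm deep (legs end at z -96 mm); outside 126 mm; 70 g; ends alike.
- band_green: Dark green headband with white beads, same shape; stays on the rail.
- band_blue: Dark blue headband with steel beads, same shape; stays on the rail.
- rail: Wooden drying rail: level batten 270 mm long, 18 mm wide, its flat top 130 mm above the table, on two posts under its ends and a plank foot 290 x 85 mm. Origin on the table under the batten's middle; x runs along the batten. The three headbands hang on it about 80 mm apart (centre to centre), in any order.
- press: Green bench press, fixed. Origin on the table under the pressing axis; its -x is the front, where the bed slides out. Base plate 400 x 150 x 18 mm (x -240 to +160). Column at x +65 to +155, head plate on top at 251 mm. The steel pressing arm reaches over the bed, x -30 to +50, y +-18, its underside 16 mm above the pad's face.
- saddle_top (a point): Middle of the flat top of the aluminium saddle bar on the press's bed; axes as the press's, x along the bar. Bar 80 mm long (x -45 to +35), flat top 16 mm wide, flanks falling 26 degrees to 56 mm overall; top 130 mm above the table. A headband is well placed with its origin here, its x along the bar, either way round.
- bed (a joint): Travel of the sliding bed, m: 0 fully home (saddle under the pad, against its end stop), 0.12 right out to the front (press's -x). Slides with about 1.5 N of friction and stays where left. The saddle is clear of the pressing arm for a gripper from above at 0.10 or more.
- bed_knob (a point): Middle of the black round pull knob at the front of the bed, 24 mm diameter, 30 mm high, axis upright on a thin stem, top 140 mm above the table. 100 mm in front (press's -x) of the saddle's middle; moves with the bed. The saddle bar ends 55 mm behind it.
- wheel (a joint): Angle of the handwheel, rad: 0 arm fully raised, grows as the wheel is wound clockwise seen from above, 14.137 (2.25 turns) when the arm is down on its stop, which is then felt as a hard stop. Geared to the arm at 20 mm a turn; friction about 1 N at the handle; it stays where left.
- wheel_hub (a point): Centre of the top of the handwheel's hub, on its upright axis, 281 mm above the table, 90 mm behind (press's +x) the pressing axis. Wheel rim 150 mm over all, rim 264 to 278 mm above the table.
- crank_grip (a point): Middle of the red upright handle on the wheel's rim: 22 mm diameter, 50 mm high (281 to 331 mm above the table), 60 mm from the wheel's axis. It spins freely on its own pin, so the gripper need not turn as it goes round.
- ram (a joint): Lowering of the pressing arm, m: 0 fully raised, 0.045 on its stop (a lug on the arm's slide meets the red collar of a post beside the column).
- pad: White spring-loaded pad under the pressing arm, 36 x 30 mm; origin at the middle of its face (underside). With the arm on its stop and a headband beneath it is pushed up 3 mm and presses with about 9 N.
- glue: White glue bottle, 48 mm diameter, 155 mm tall, origin at its foot; leave alone.
- jar: Amber jar with brass lid, 60 mm diameter, 70 mm tall, origin at its foot; leave alone.
- spool: Gold thread spool, 56 mm diameter, 75 mm tall, origin at its foot; leave alone.
- case: Orange tool case with a clear waist, 180 (x) x 58 x 40 mm, origin at its underside; leave alone.
- hoop: Wooden embroidery hoop lying flat, 156 mm across, 12 mm high; leave alone.
- tray: Dark wooden bead tray, 100 (x) x 150 x 30 mm, origin at its underside; leave alone.
Not all that is in view belongs to the job. Leave any pink look-alike of the band_red alone.

How it is judged (in metres and radians):
On the way, in this order (a step that is already met when the one before it is completed fails the run):
1. the red headband hangs over the middle of the saddle, let go, with the bed still out (x of band_red in the frame of saddle_top between -0.012 and 0.012 m and y of band_red in the frame of saddle_top between -0.008 and 0.008 m and z of band_red in the frame of saddle_top between -0.005 and 0.005 m and angle between the x axis of band_red and the x axis of saddle_top, either way round below 0.15 rad and angle between band_red's own z axis and vertical below 0.15 rad and value of joint bed above 0.05 m and contact force between the fingers and band_red below 0.1 N), for 0.2 s.
2. the bed is fully home with the headband on its saddle (x of band_red in the frame of saddle_top between -0.012 and 0.012 m and y of band_red in the frame of saddle_top between -0.008 and 0.008 m and z of band_red in the frame of saddle_top between -0.005 and 0.005 m and angle between the x axis of band_red and the x axis of saddle_top, either way round below 0.15 rad and angle between band_red's own z axis and vertical below 0.15 rad and value of joint bed below 0.004 m), for 0.2 s.
3. the arm is down on its stop and the pad presses the headband (all of step 2 and value of joint ram above 0.0443 m and contact force between pad and band_red above 4 N), for 0.2 s.
At the end, for the whole second after the job is handed in: Red headband at rest on the saddle's middle (12 mm along, 8 mm across, 5 mm in height, 0.15 rad); bed within 4 mm of home; arm within 0.7 mm of its stop; pad pressing the headband with over 4 N; other headbands within 30 mm, other things within 40 mm of where they began (all of step 3 and linear speed of band_red below 0.02 m/s); the robot touches nothing.
It fails at once if the green or blue headband is knocked along or off the rail (distance of any of band_green, band_blue from where it was at the start of the episode above 0.03 m).
It fails at once if the glue bottle, jar or spool is knocked (distance of any of glue, jar, spool from where it was at the start of the episode above 0.04 m).
It fails at once if the tool case, hoop or bead tray is shoved (distance of any of case, hoop, tray from where it was at the start of the episode above 0.04 m).
It also fails if it takes over 72 s, if anything falls off the work surface, if the arm or the gripper's body presses on something with over 40 N, if the wrist force passes 120 N, or if a joint passes its speed limit or range.

ROBOT

A 6-joint arm with a two-finger parallel gripper is mounted at the origin on the work surface. World frame = base frame: x ahead of the robot, y to its left, z up, the work surface at z = 0. Lengths are in m, angles in degrees, forces in N, time in s.
With the tool pointing down it reaches from about 0.4 to 0.825 m from the base axis. Payload 7 kg.
Tool frame: the origin (TCP) lies midway between the tips of the shut fingers; the grasp point (between the pads) lies r.grip_depth behind it (r.grip_depth is the distance from the TCP to the grasp point, in m); z points along the fingers, y is the direction in which the jaws open and shut (so a half turn about z gives the same grasp; the last joint's range is limited). The gripper opens to 88 mm and grips with 3 to 60 N. Pads are 19 mm wide; open, the fingers measure 130 mm over their backs; the gripper's body (78 mm by 193 mm) begins 47 mm behind the grasp point.
Start: joints at [82.454, 20.546, 0.682, 0, -70.136, -16.507], TCP at [0.275, 0.616, 0.227] pointing down, gripper open.
Joint ranges: [-176.03, 176.03], [-82.01, 121.73], [-58.28, 71.71], [-173.87, 95.51], [-174.79, -0.11], [-173.66, 173.66]. Speed limits (degrees/s): [136.94, 136.94, 172.46, 180, 180, 180].

INTERFACE

Orientations are given as [roll, pitch, yaw] about the fixed x, y, z axes, in that order (R = Rz(yaw) Ry(pitch) Rx(roll)).
In Python, from plant import r, imaging, close_job gives the robot as it stands.
- The arm moves only by the tool step_arm, never from a script. Its argument "commands" is a list of rows, each a list of 2 entries, a list of its own where there are three numbers: the shift along the tool's x, y, z in mm, then the turn about the tool's z in degrees. In form: [[[x, y, z], twist], ...]. A call has 1 to 20 rows; each row shifts and turns the commanded pose from where the row before left it, along the tool's axes as they then stand; what a row does not reach is not made up. A row lasts 1/8 s, in which the tool goes at most 62.5 mm and 10.7 degrees, less where a joint would pass 70% of its speed; a pose out of reach is approached as far as the arm can. A call with a gripper value outside its range is refused whole. "gripper" is the closure, from 0 (fully open) to 1 (shut), set as the call begins (left out, the last holds). The fingers move at their own pace and stop on an object; "grip_force" is the grip in N (left out, the last holds). Time passes only in rows, so rows that do not move let the fingers close. It gives the time, the measured TCP pose, the force and the opening at its end, in the units of the state.
- r.get_state(): the state, without advancing time (a new reading comes with each control period).
- imaging.capture(name): name is "scene" or "side" or "wrist"; returns a dict with "img" (400x640x3 uint8, red, green, blue), "z_map" (400x640 float32, m along the optical axis (not along the pixel's ray), 0 where there is no reading), "vfov" (degrees; the focal length in pixels is half the picture's height over the tangent of half this angle, whatever the lens; pixels are square), "cx", "cy" (the principal point, pixels), "extrinsics" (4x4, takes a point from camera to world coordinates); the wrist camera has in their place "T_tool_cam" (4x4, takes a point from camera to tool coordinates, whose origin is the TCP and whose axes are the flange's). Camera axes: x right, y down, z forward; pixel columns grow to the right and rows downward; lengths in m; the calibration is good to about 2 mm. The wrist camera is an equidistant fisheye: a pixel r from the principal point sees the ray r / f radians off the axis. A picture is of the moment at which its call begins: read the wrist's pose just before it.
- close_job(): hands the job in, once; it reports no verdict.
The state is a dict: "time_s": time; "joints": joint angles; "qd": joint speeds; "joint_torque": joint torques, N m; "tcp_pos": TCP position; "eef_rot": TCP orientation; "contact_force": force on the tool from outside, world axes, zero at the start; "moment": the same for the moment, N m; "gripper_width": finger opening in m.
Only numpy, scipy, OpenCV 4.12 (cv2) and the standard library are available. Lean on these libraries where they do the work, as an engineer would, in place of code of your own. Each camera call takes 0.05 s, during which the arm holds its last target.

## Working session

There is one attempt and no reset: what is moved stays moved. The work goes in short steps, Python scripts to look and compute and a tool call to move; the robot and the scene stay as the last step left them, time stands still between calls to the robot, and variables do not carry over. Pictures are saved under pics/ and viewed, and the job is handed in when it is done.

Besides the shell and the picture viewer there is one more tool, called by a JSON object that holds its "op" and its "data". step_arm: Moves the arm, as the interface text tells. Its arguments: {"type":"object","properties":{"commands":{"type":"array","items":{"type":"array"}},"gripper":{"type":"number"},"grip_force":{"type":"number"}},"required":["commands"]}

```bash
ls; mkdir -p pics
cat > h.py <<'E'
import numpy as np, cv2
from plant import r, imaging, close_job
from scipy.spatial.transform import Rotation as R
def cap(name,save=None):
    s=r.get_state(); d=imaging.capture(name); d['state']=s
    np.savez('last_%s.npz'%name,**{k:v for k,v in d.items() if k!='state'},tcp=np.array(s['tcp_pos']),rot=np.array(s['eef_rot']))
    if save: cv2.imwrite('pics/%s.png'%save,d['img'][:,:,::-1])
    return d
def cloud(name):
    d=np.load('last_%s.npz'%name)
    h,w=d['z_map'].shape; f=h/2/np.tan(np.radians(d['vfov'])/2)
    u,v=np.meshgrid(np.arange(w),np.arange(h)); x=u-d['cx']; y=v-d['cy']; z=d['z_map']
    if name=='wrist':
        rr=np.hypot(x,y)+1e-9; t=rr/f; k=np.tan(t)/rr
        P=np.stack([x*k*z,y*k*z,z],-1)
        T=np.eye(4); T[:3,:3]=R.from_euler('xyz',d['rot'],degrees=True).as_matrix(); T[:3,3]=d['tcp']
        T=T@d['T_tool_cam']
    else:
        P=np.stack([x/f*z,y/f*z,z],-1); T=d['extrinsics']
    W=P@T[:3,:3].T+T[:3,3]; W[z==0]=np.nan
    return d['img'],W
E
python3 - <<'E'
from h import *
print(r.get_state(), r.grip_depth)
for n in ['scene','side','wrist']:
    d=cap(n,n+'0'); print(n,d['vfov'],d['cx'],d['cy'])
    print(d.get('extrinsics',d.get('T_tool_cam')))
E
```

```text
pics
{'time_s': 0.0, 'joints': array([ 8.24563214e+01,  2.05922741e+01,  6.33977319e-01, -2.10808443e-02,
       -7.01360447e+01, -1.65089381e+01]), 'qd': array([-0.04992489,  0.00916629,  0.00502214,  0.0064536 ,  0.02115537,
        0.02242778]), 'joint_torque': array([ 2.21019204e-04, -5.82716596e+01,  2.93053347e+01,  6.99751407e+00,
        6.99750308e-03, -1.34531742e-04]), 'tcp_pos': array([0.27491063, 0.61594237, 0.22561175]), 'eef_rot': array([ 1.79903916e+02, -7.81098135e-03, -2.40597895e+01]), 'contact_force': array([-0.79755647,  0.32663243,  0.0069721 ]), 'moment': array([0.01195848, 0.00147788, 0.01568707]), 'gripper_width': 0.08742205454126645} 0.0188
scene 44.78528294235054 315.2564508954503 195.7683575505406
[[-0.63600676  0.56786956 -0.52251274  1.3279242 ]
 [ 0.77157104  0.47951761 -0.41802032  0.57940338]
 [ 0.01317305 -0.66901945 -0.74312815  1.32522353]
 [ 0.          0.          0.          1.        ]]
side 46.703263924278616 326.9586949715419 198.63745774231344
[[ 0.99083335 -0.08133304  0.10786199  0.3586662 ]
 [-0.13412295 -0.68763702  0.71355894 -1.02578675]
 [ 0.01613398 -0.72148476 -0.69224232  1.13119454]
 [ 0.          0.          0.          1.        ]]
wrist 65.70646984690485 323.32610178528233 202.32431854761967
[[-1.61287515e-03 -9.60625760e-01 -2.77840868e-01  7.58658540e-02]
 [ 9.99998348e-01 -1.78227696e-03  3.57142118e-04 -2.74674462e-04]
 [-8.38269297e-04 -2.77839833e-01  9.60627048e-01 -1.58213005e-01]
 [ 0.00000000e+00  0.00000000e+00  0.00000000e+00  1.00000000e+00]]
```

View pics/scene0.png

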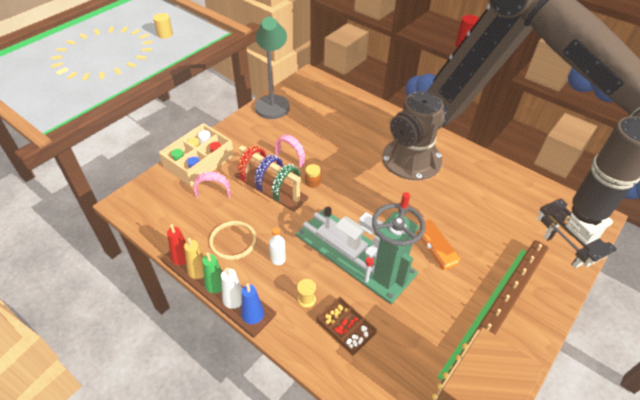

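View pics/side0.png

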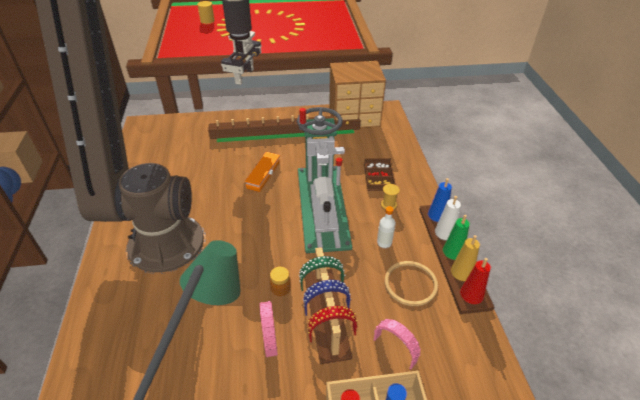

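View pics/wrist0.png

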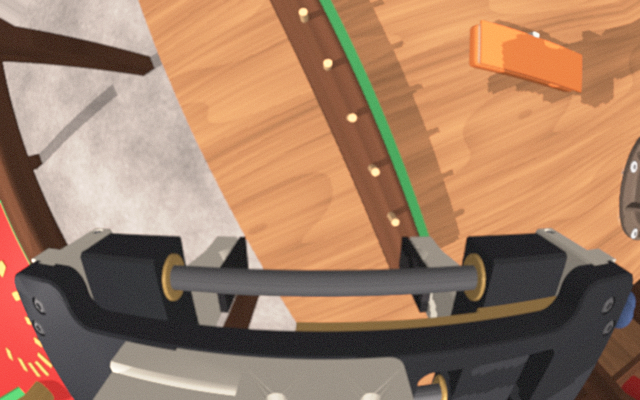

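The scene view shows the red band at about (250,158), blue (270,170) and green (285,180) on the rail. The press is at (365,245), its knob at (328,210), and the red handle at (405,200). Pink look-alikes are at (212,183) and (290,150). Next I measure positions from the depth clouds.

Run:
```python
from h import *
for n,(x0,x1,y0,y1) in {'scene':(190,450,110,330),'side':(220,440,90,370)}.items():
    img,W=cloud(n)
    c=img[y0:y1,x0:x1,::-1]; s=min(800/(x1-x0),600/(y1-y0))
    cv2.imwrite('pics/%s_crop.png'%n,cv2.resize(c,None,fx=s,fy=s,interpolation=cv2.INTER_CUBIC))
    hsv=cv2.cvtColor(img,cv2.COLOR_RGB2HSV); H,S,V=[hsv[...,i].astype(int) for i in range(3)]
    red=((H<6)|(H>174))&(S>150)&(V>60)
    k,lab,st,ce=cv2.connectedComponentsWithStats(red.astype(np.uint8))
    for i in range(1,k):
        if st[i,4]>12:
            P=W[lab==i]; P=P[np.isfinite(P[:,0])]
            if len(P) and (P[:,2]>-.05).all(): print(n,st[i],ce[i].round(),np.median(P,0).round(3),P.min(0).round(3),P.max(0).round(3))
```

```text
scene [456  15  24  33 341] [466.  27.] [-0.915 -0.27   0.1  ] [-1.134 -0.385 -0.032] [-0.112  0.07   0.57 ]
scene [210 142  11  10  69] [214. 146.] [ 0.493 -0.587  0.069] [ 0.47  -0.611  0.042] [ 0.513 -0.571  0.075]
scene [241 147  25  18 143] [251. 154.] [ 0.488 -0.397  0.133] [ 0.359 -0.487  0.005] [ 0.529 -0.384  0.149]
scene [239 167   6   3  14] [241. 168.] [ 0.531 -0.399  0.097] [ 0.528 -0.411  0.087] [ 0.537 -0.385  0.106]
scene [239 171   7  11  51] [242. 176.] [ 0.534 -0.397  0.058] [ 0.517 -0.438  0.013] [ 0.54  -0.382  0.095]
scene [401 193   9  15  95] [405. 200.] [0.469 0.212 0.317] [0.455 0.202 0.286] [0.475 0.22  0.336]
scene [167 227  18  38 478] [176. 246.] [ 0.907 -0.303  0.102] [ 0.875 -0.358  0.016] [ 0.926 -0.286  0.157]
scene [366 258   8   8  50] [369. 261.] [0.587 0.196 0.132] [0.574 0.183 0.118] [0.595 0.206 0.138]
scene [347 317  11  11  49] [352. 322.] [0.723 0.243 0.014] [ 0.703  0.236 -0.001] [0.743 0.251 0.023]
scene [334 319  14  16 104] [341. 327.] [0.759 0.228 0.014] [ 0.723  0.21  -0.   ] [0.775 0.25  0.027]
side [ 158    5   75   54 2843] [193.  34.] [-0.028  1.447  0.025] [-0.178  0.593  0.013] [0.234 1.899 0.505]
side [300 108   6  16  84] [302. 115.] [0.459 0.2   0.315] [0.452 0.191 0.285] [0.469 0.212 0.335]
side [336 158   6   8  41] [339. 161.] [0.579 0.183 0.131] [0.57  0.174 0.114] [0.588 0.199 0.137]
side [380 171   8   5  27] [384. 173.] [0.759 0.237 0.014] [ 0.748  0.219 -0.002] [0.775 0.261 0.02 ]
side [368 172  11   4  33] [373. 173.] [0.724 0.24  0.013] [0.701 0.227 0.003] [0.744 0.257 0.019]
side [309 306  48  35 447] [332. 317.] [ 0.469 -0.411  0.133] [ 0.412 -0.423 -0.   ] [ 0.546 -0.348  0.148]
side [341 390  19  10 155] [350. 395.] [ 0.489 -0.584  0.068] [ 0.467 -0.595  0.007] [ 0.518 -0.565  0.073]
```

Run:
```python
from h import *
def topdown(n,zmin,zmax,tag):
    pass
# merged height map, 2mm px
Wd=[];C=[]
for n in ['scene','side']:
    img,W=cloud(n); m=np.isfinite(W[...,0])
    Wd.append(W[m]);C.append(img[m])
P=np.concatenate(Wd);C=np.concatenate(C)
m=(P[:,0]>0.2)&(P[:,0]<1.0)&(P[:,1]>-0.6)&(P[:,1]<0.6)&(P[:,2]>-0.02)&(P[:,2]<0.4)
P=P[m];C=C[m]; o=np.argsort(P[:,2]);P=P[o];C=C[o]
im=np.zeros((600,800,3),np.uint8)
c=((0.6-P[:,1])/1.2*800).astype(int); rr=((1.0-P[:,0])/1.2*800).astype(int)
for dy in (0,1):
  for dx in (0,1):
    im[np.clip(rr+dy,0,599),np.clip(c+dx,0,799)]=C[:,::-1]
for k in range(-5,6):
    cc=int((0.6-k*.1)/1.2*800); cv2.line(im,(cc,0),(cc,8),(255,255,255),1); cv2.putText(im,'%.1f'%(k*.1),(cc,20),0,.35,(255,255,255))
for k in range(3,10):
    q=int((1-k*.1)/1.2*800); cv2.line(im,(0,q),(8,q),(255,255,255),1); cv2.putText(im,'%.1f'%(k*.1),(10,q),0,.35,(255,255,255))
cv2.imwrite('pics/top.png',im)
```

```text
(no output)
```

View pics/top.png

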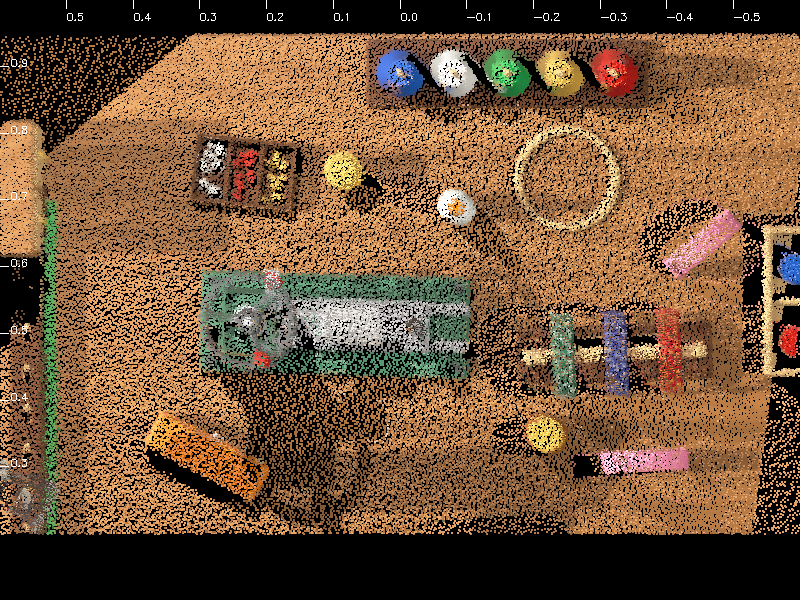

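View pics/scene_crop.png

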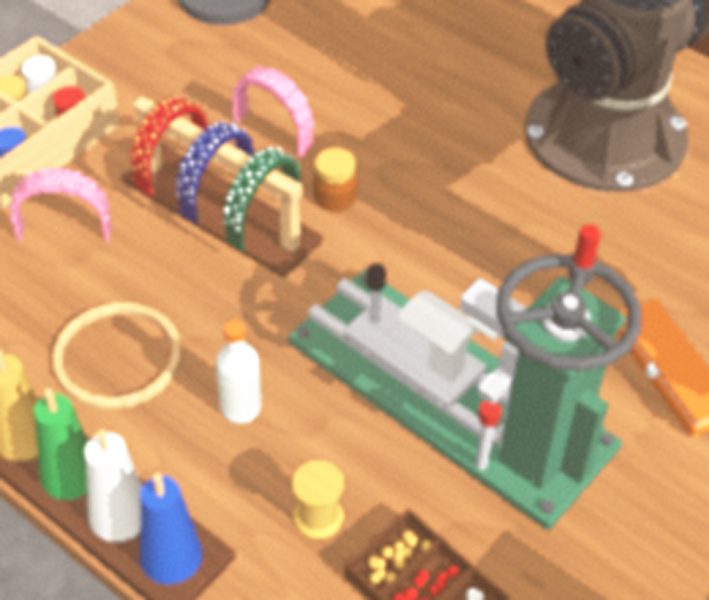

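View pics/side_crop.png

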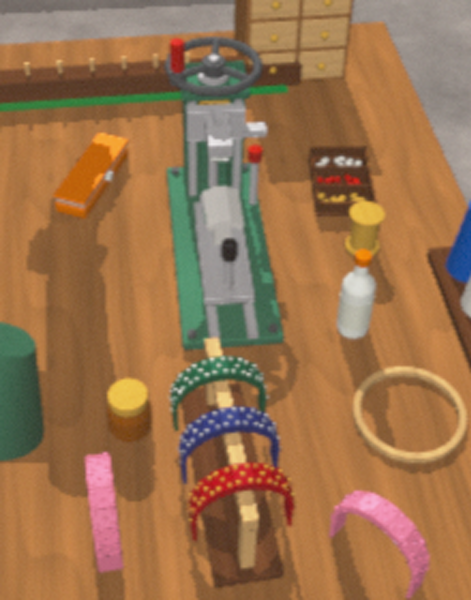

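Run:
```python
from h import *
for n in ['scene','side']:
    img,W=cloud(n)
    hsv=cv2.cvtColor(img,cv2.COLOR_RGB2HSV); H,S,V=[hsv[...,i].astype(int) for i in range(3)]
    x,y,z=W[...,0],W[...,1],W[...,2]
    near=(x>.4)&(x<.64)&(y>-.15)&(y<.33)
    g=near&(H>60)&(H<90)&(S>70)&(z>.008)&(z<.03)
    p=W[g]; rc=cv2.minAreaRect(p[:,:2].astype(np.float32)); print(n,'base',len(p),np.array(rc[0]).round(4),rc[1],rc[2],np.median(p[:,2]))
    for lo,hi in [(.12,.127),(.127,.134),(.134,.145),(.15,.18),(.18,.2),(.2,.21),(.21,.235),(.245,.256),(.262,.284),(.284,.34)]:
        m=near&(z>lo)&(z<hi)&(y<.32); p=W[m]
        if len(p)>5: print(lo,hi,len(p),'x',np.percentile(p[:,0],[1,50,99]).round(4),'y',np.percentile(p[:,1],[1,50,99]).round(4))
    # knob: dark
    k=near&(y<.03)&(V<70)&(z>.105)&(z<.15); p=W[k]
    print('knob',len(p),p.mean(0).round(4),p.min(0).round(4),p.max(0).round(4))
```

```text
scene base 913 [0.5178 0.1046] (0.38948923349380493, 0.146419957280159) 88.23579406738281 0.018979255862392463
0.12 0.127 218 x [0.4787 0.5316 0.5916] y [-0.021   0.093   0.2941]
0.127 0.134 284 x [0.4907 0.5203 0.5933] y [-0.0239  0.0847  0.2817]
0.134 0.145 157 x [0.4869 0.5295 0.5901] y [-0.0306  0.2175  0.2946]
0.15 0.18 338 x [0.4803 0.5615 0.5962] y [0.1319 0.2506 0.2938]
0.18 0.2 215 x [0.5057 0.5625 0.5963] y [0.1168 0.2095 0.2672]
0.2 0.21 120 x [0.5103 0.5599 0.5676] y [0.1113 0.2102 0.2667]
0.21 0.235 263 x [0.4954 0.5343 0.568 ] y [0.1109 0.173  0.2665]
0.245 0.256 412 x [0.4676 0.5206 0.5702] y [0.1893 0.2409 0.272 ]
0.262 0.284 963 x [0.4509 0.5275 0.592 ] y [0.1598 0.2318 0.3007]
0.284 0.34 149 x [0.4537 0.4699 0.5618] y [0.1997 0.2145 0.2851]<stdin>:14: RuntimeWarning: Mean of empty slice.
  ret = um.true_divide(
Traceback (most recent call last):
ValueError: zero-size array to reduction operation minimum which has no identity
```

{"op": "step_arm", "data": {"commands": [[[0,0,-30],10],[[0,0,-30],10],[[0,0,-30],10],[[0,0,-30],10],[[0,0,-30],10],[[0,0,-20],10],[[0,0,0],6],[[30,-10,0],0],[[50,-20,0],0],[[53,-20,0],0],[[53,-20,0],0],[[53,-20,0],0],[[53,-20,0],0],[[53,-20,0],0],[[53,-20,0],0],[[53,-20,0],0],[[53,-20,0],0],[[53,-20,0],0],[[53,-20,0],0]], "gripper": 0.3}}

```text
time_s: 2.52
tcp_pos: [0.5047, 0.0043, 0.3966]
eef_rot: [-180.0, 0.0, -90.0]
contact_force: [0.5, 0.7, 0.4]
gripper_width: 0.0614
```

{"op": "step_arm", "data": {"commands": [[[10,-8,0],0],[[0,0,0],0],[[0,0,0],0]]}}

```text
time_s: 2.9
tcp_pos: [0.5123, -0.0031, 0.3964]
eef_rot: [180.0, 0.0, -90.0]
contact_force: [-0.3, 0.4, -0.2]
gripper_width: 0.0613
```

Run:
```python
from h import *
s=r.get_state(); print(s['time_s'],s['joints'].round(1),s['tcp_pos'],s['eef_rot'],s['gripper_width'],s['contact_force'])
cap('wrist','w1')
```

```text
2.9 [ 21.6   1.2  -2.   -0.  -86.8 -21.6] [ 0.512315   -0.00309913  0.39644779] [ 1.79984505e+02  8.58836786e-03 -9.00141058e+01] 0.06129874340906922 [-0.31186644  0.4332     -0.15643517]
```

View pics/w1.png

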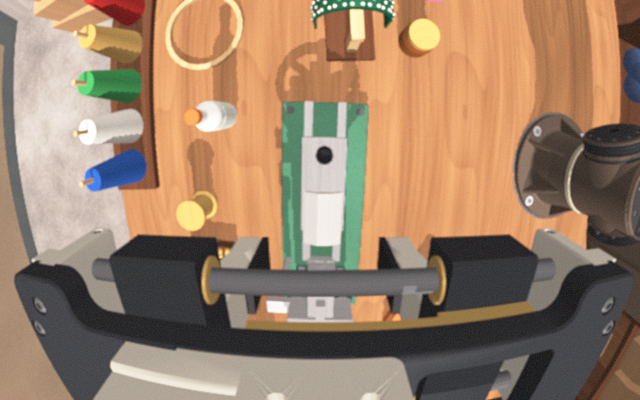

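The wrist view shows the knob at (324,155), the saddle top at (323,215), the pressing arm below it near (320,270–320), and the green band at (353,10). Next I measure them.

```bash
cat >> h.py <<'E'
def meas_press(n):
    img,W=cloud(n); x,y,z=W[...,0],W[...,1],W[...,2]
    hsv=cv2.cvtColor(img,cv2.COLOR_RGB2HSV); H,S,V=[hsv[...,i].astype(int) for i in range(3)]
    near=(x>.4)&(x<.62)&(y>-.15)&(y<.33)
    g=near&(H>60)&(H<90)&(S>70)&(z>.008)&(z<.03); p=W[g]
    rc=cv2.minAreaRect(p[:,:2].astype(np.float32)); print(n,'base',len(p),np.array(rc[0]).round(4),np.round(rc[1],4),round(rc[2],2),np.median(p[:,2]).round(4))
    # long edges via percentiles in y slices
    for yy in np.arange(-.08,.12,.04):
        q=p[abs(p[:,1]-yy)<.01]
        if len(q)>20: print('  y%.2f'%yy,np.percentile(q[:,0],[.5,99.5]).round(4))
    k=near&(V<60)&(S<90)&(z>.132)&(z<.15)&(y<.06)
    kk,lab,st,ce=cv2.connectedComponentsWithStats(k.astype(np.uint8))
    for i in range(1,kk):
        if st[i,4]>15:
            q=W[lab==i]; print('knob',st[i],np.median(q,0).round(4),((q.min(0)+q.max(0))/2).round(4),(q.max(0)-q.min(0)).round(4))
    s=near&(z>.126)&(z<.135)&(V>110)&(y>-.02)&(y<.14)&(abs(x-.515)<.03); q=W[s]
    if len(q)>20:
        rc=cv2.minAreaRect(q[:,:2].astype(np.float32)); print('saddle',len(q),np.array(rc[0]).round(4),np.round(rc[1],4),round(rc[2],2), np.percentile(q[:,1],[1,99]).round(4),np.median(q[:,2]).round(4))
E
python3 - <<'E'
from h import *
meas_press('wrist')
img,W=cloud('wrist')
for u,v in [(324,155),(323,196),(323,215),(323,235),(400,30),(353,30),(350,0),(320,290),(320,300),(325,105),(285,105),(366,105)]: print(u,v,W[v,u].round(4),img[v,u])
E
```

```text
wrist base 6500 [0.5165 0.0959] [0.3915 0.1451] 88.12 0.0179
  y-0.08 [0.4397 0.5826]
  y-0.04 [0.4408 0.5835]
  y0.00 [0.4418 0.5844]
  y0.04 [0.4426 0.5856]
  y0.08 [0.4438 0.5871]
knob [317 147  14  16 170] [ 0.5124 -0.0247  0.1397] [ 0.513  -0.0248  0.1377] [0.0176 0.0202 0.0083]
saddle 1124 [0.5147 0.0479] [0.1296 0.0376] 88.33 [0.0316 0.111 ] 0.1292
324 155 [ 0.5124 -0.0248  0.1411] [46 43 43]
323 196 [0.5138 0.0352 0.1296] [244 238 234]
323 215 [0.5139 0.0638 0.1292] [243 239 234]
323 235 [0.514  0.0949 0.1297] [245 240 235]
400 30 [ 0.3752 -0.2405  0.0018] [178 118  79]
353 30 [ 0.4728 -0.1984  0.1314] [255 251 209]
350 0 [ 0.4775 -0.2389  0.1444] [ 67 144 107]
320 290 [ 0.5139 -0.0312  0.4801] [116 109 113]
320 300 [0.5179 0.1528 0.2146] [171 163 163]
325 105 [ 0.5104 -0.0959  0.0173] [ 89 138 109]
285 105 [ 0.5788 -0.0968  0.0187] [106 169 131]
366 105 [ 0.4399 -0.0969  0.017 ] [104 153 120]
```

{"op": "step_arm", "data": {"commands": [[[11,0,30],0],[[11,0,50],0],[[0,0,50],0],[[0,0,50],0],[[0,0,45],0],[[0,0,30],0],[[0,0,18],0],[[0,0,8],0],[[0,0,0],0]]}}

```text
time_s: 4.08
tcp_pos: [0.5125, -0.0252, 0.1157]
eef_rot: [180.0, -0.0, -90.0]
contact_force: [-0.8, -0.5, 0.0]
gripper_width: 0.0614
```

{"op": "step_arm", "data": {"commands": [[[0,0,0],0],[[0,0,0],0],[[0,0,0],0],[[0,0,0],0],[[0,0,0],0]], "gripper": 1, "grip_force": 20}}

```text
time_s: 4.7
tcp_pos: [0.5114, -0.0261, 0.1156]
eef_rot: [179.9, -0.0, -90.1]
contact_force: [-5.5, 1.7, 4.1]
gripper_width: 0.0237
```

{"op": "step_arm", "data": {"commands": [[[5,0.2,0],0],[[8,0.2,0],0],[[8,0.2,0],0],[[8,0.3,0],0],[[8,0.2,0],0],[[8,0.2,0],0],[[5,0.2,0],0],[[0,0,0],0],[[0,0,0],0]]}}

```text
time_s: 5.82
tcp_pos: [0.5099, -0.0763, 0.1156]
eef_rot: [179.9, -0.0, -90.1]
contact_force: [-4.7, -1.1, 5.6]
gripper_width: 0.0235
```

Run:
```python
from h import *
s=r.get_state(); print(s['time_s'],s['tcp_pos'],s['contact_force'],s['gripper_width'])
```

```text
5.825 [ 0.50994201 -0.07634005  0.11557461] [-4.73318755 -1.10934479  5.55169728] 0.02354717782340946
```

{"op": "step_arm", "data": {"commands": [[[0,0,0],0],[[0,0,0],0],[[0,0,-20],0],[[0,0,-45],0],[[0,0,-50],0],[[0,0,-50],0],[[0,0,-50],0],[[0,0,-35],0],[[0,0,0],-10],[[0,0,0],-10],[[0,0,0],-10],[[0,0,0],-10],[[0,0,0],-10],[[0,0,0],-10],[[0,0,0],-10],[[0,0,0],-10],[[0,0,0],-10],[[0,0,0],0]], "gripper": 0.3}}

```text
time_s: 8.07
tcp_pos: [0.5112, -0.0757, 0.3655]
eef_rot: [-180.0, -0.0, -0.1]
contact_force: [0.6, -0.1, 0.0]
gripper_width: 0.0617
```

Run:
```python
from h import *
s=r.get_state(); print(s['time_s'],s['joints'].round(1),s['tcp_pos'],s['eef_rot'],s['gripper_width'],s['contact_force'])
cap('wrist','w2'); meas_press('wrist')
```

```text
8.075 [ 13.4   1.9  -5.1  -0.  -83.   76.5] [ 0.51124789 -0.0756651   0.36552672] [-1.79991750e+02 -2.33537525e-02 -1.10954998e-01] 0.06167654634587304 [ 0.64820878 -0.11791211  0.0375689 ]
wrist base 6875 [0.5168 0.0935] [0.3857 0.1447] 88.15 0.0178
  y-0.08 [0.4394 0.5824]
  y-0.04 [0.4415 0.5845]
  y0.00 [0.443  0.5856]
  y0.04 [0.4433 0.5872]
  y0.08 [0.4451 0.5877]
knob [314 166  16  17 205] [ 0.5131 -0.0743  0.1396] [ 0.5128 -0.0737  0.1371] [0.0201 0.019  0.0095]
saddle 1377 [0.5141 0.0216] [0.0805 0.0375] 89.34 [-0.0182  0.0609] 0.1292
```

View pics/w2.png

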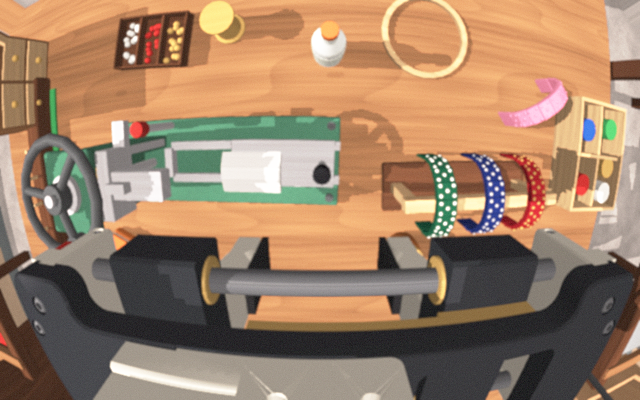

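The bed is out to about 0.118, with the knob at (321,174) and the saddle at (265,170). On the rail, green is at (440,195), blue (487,190) and red (530,190). Next I look at the red band from above.

{"op": "step_arm", "data": {"commands": [[[-10,30,0],0],[[-15,50,0],0],[[-15,50,0],0],[[-15,50,0],0],[[-15,50,0],0],[[-15,50,0],0],[[-10,20,0],0],[[0,0,0],0],[[0,0,0],0]]}}

```text
time_s: 9.25
tcp_pos: [0.4159, -0.3755, 0.3655]
eef_rot: [-180.0, -0.0, -0.2]
contact_force: [0.3, -0.0, -0.8]
gripper_width: 0.0616
```

Run:
```python
from h import *
s=r.get_state(); print(s['time_s'],s['joints'].round(1),s['tcp_pos'],s['eef_rot'])
cap('wrist','w3')
img,W=cloud('wrist'); x,y,z=W[...,0],W[...,1],W[...,2]
hsv=cv2.cvtColor(img,cv2.COLOR_RGB2HSV); H,S,V=[hsv[...,i].astype(int) for i in range(3)]
near=(x>.35)&(x<.6)&(y>-.52)&(y<-.15)&(z>.1)&(z<.16)
red=near&((H<12)|(H>165))&(S>120); 
red=cv2.morphologyEx(red.astype(np.uint8),cv2.MORPH_CLOSE,np.ones((5,5)))>0
red&=near
for zz in (.10,.12,.135,.14):
    q=W[red&(z>zz)]; rc=cv2.minAreaRect(q[:,:2].astype(np.float32)); print(zz,len(q),np.array(rc[0]).round(4),np.round(rc[1],4),round(rc[2],2),q[:,2].max().round(4))
q=W[red&(z>.1)]
for xx in np.arange(.41,.55,.01):
    t=q[abs(q[:,0]-xx)<.005]
    if len(t)>10: print(xx.round(2),len(t),np.percentile(t[:,1],[2,98]).round(4),np.percentile(t[:,2],[50,95]).round(4))
bt=near&(z>.125)&(z<.134)&(V>150)&(S<140)&(abs(x-.475)<.03)
for yy in np.arange(-.46,-.17,.02):
    t=W[bt&(abs(y-yy)<.006)]
    if len(t)>10: print('batten',yy.round(2),np.percentile(t[:,0],[2,98]).round(4),np.median(t[:,2]).round(4))
```

```text
9.25 [-22.1   6.3  -0.3  -0.  -83.4 111.9] [ 0.41588442 -0.37547767  0.36548287] [-1.79992450e+02 -4.57112818e-03 -1.73500761e-01]
0.1 2034 [ 0.4763 -0.4047] [0.1187 0.0312] 2.81 0.1477
0.12 1788 [ 0.4764 -0.4047] [0.0999 0.0312] 2.81 0.1477
0.135 1265 [ 0.4764 -0.405 ] [0.0678 0.0309] 3.61 0.1477
0.14 800 [ 0.4763 -0.4051] [0.0484 0.0298] 0.63 0.1477
0.42 81 [-0.421  -0.3932] [0.106  0.1129]
0.43 144 [-0.4203 -0.3925] [0.1224 0.1261]
0.44 145 [-0.4204 -0.3921] [0.1308 0.1364]
0.45 187 [-0.4194 -0.3917] [0.138  0.1403]
0.46 196 [-0.4203 -0.3906] [0.1417 0.1437]
0.47 200 [-0.4199 -0.3903] [0.1441 0.1457]
0.48 199 [-0.4197 -0.3903] [0.144  0.1461]
0.49 188 [-0.4173 -0.3903] [0.1425 0.1447]
0.5 198 [-0.4176 -0.3881] [0.1388 0.1408]
0.51 190 [-0.4174 -0.3883] [0.1346 0.1377]
0.52 173 [-0.4174 -0.3876] [0.1239 0.1279]
0.53 127 [-0.4159 -0.3878] [0.109  0.1196]
batten -0.46 [0.4697 0.4865] 0.1302
batten -0.44 [0.4693 0.4862] 0.1299
batten -0.42 [0.4691 0.4857] 0.1303
batten -0.38 [0.4663 0.4842] 0.1299
batten -0.36 [0.4665 0.4831] 0.1299
batten -0.34 [0.4642 0.4808] 0.1301
batten -0.3 [0.4638 0.4805] 0.13
batten -0.28 [0.4619 0.4789] 0.1297
batten -0.26 [0.4626 0.4784] 0.1298
batten -0.22 [0.4592 0.4757] 0.1296
batten -0.2 [0.4588 0.4764] 0.1298
```

View pics/w3.png

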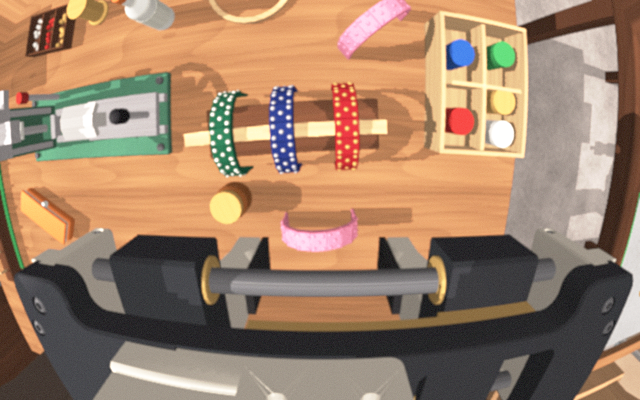

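Red band crown centre is (0.4765, −0.4047), top about 0.145, leg axis yawed about +2.6°. With the jaws along the rail and the gripper over the crown, the wide gripper body would hit the pressing arm at the saddle. So I grip the strip's edges at the near leg, which keeps the body beside the arm.

{"op": "step_arm", "data": {"commands": [[[0,16,20],0],[[0,16,40],0],[[0,0,50],-2.8],[[0,0,50],0],[[0,0,40],0],[[0,0,30],0],[[0,0,0],0],[[0,0,0],0]]}}

```text
time_s: 10.3
tcp_pos: [0.4169, -0.4078, 0.1371]
eef_rot: [179.9, -0.1, 2.8]
contact_force: [0.3, -0.1, -0.5]
gripper_width: 0.0617
```

Run:
```python
from h import *
s=r.get_state(); print(s['time_s'],s['tcp_pos'],s['eef_rot'])
cap('wrist','w4')
img,W=cloud('wrist'); x,y,z=W[...,0],W[...,1],W[...,2]
hsv=cv2.cvtColor(img,cv2.COLOR_RGB2HSV); H,S,V=[hsv[...,i].astype(int) for i in range(3)]
near=(x>.35)&(x<.6)&(y>-.52)&(y<-.15)&(z>.06)&(z<.16)
red=near&((H<12)|(H>165))&(S>120); 
red=cv2.morphologyEx(red.astype(np.uint8),cv2.MORPH_CLOSE,np.ones((5,5)))>0
q=W[red&near]
for xx in np.arange(.41,.55,.01):
    t=q[abs(q[:,0]-xx)<.005]
    if len(t)>10: print(xx.round(2),len(t),np.percentile(t[:,1],[2,98]).round(4),np.percentile(t[:,2],[50,95]).round(4))
print(np.percentile(q[:,0],[.5,99.5]))
```

```text
10.3 [ 0.4168515 -0.4078431  0.1370728] [ 1.79925456e+02 -7.78761127e-02  2.79595314e+00]
0.42 99 [-0.4387 -0.3766] [0.1066 0.1404]
0.43 396 [-0.4209 -0.3922] [0.1227 0.1266]
0.44 514 [-0.4201 -0.3918] [0.1305 0.1365]
0.45 802 [-0.42  -0.391] [0.138 0.14 ]
0.46 898 [-0.4195 -0.3908] [0.1417 0.1436]
0.47 998 [-0.419  -0.3904] [0.144  0.1451]
0.48 1029 [-0.4187 -0.3898] [0.144  0.1452]
0.49 1053 [-0.4181 -0.3898] [0.1424 0.1445]
0.5 1013 [-0.4174 -0.3891] [0.1388 0.1408]
0.51 758 [-0.4172 -0.3886] [0.1347 0.137 ]
0.52 709 [-0.4166 -0.3881] [0.1243 0.1279]
0.53 352 [-0.4161 -0.388 ] [0.1088 0.1198]
0.54 29 [-0.4156 -0.3982] [0.0992 0.1003]
[0.41877419 0.53449662]
```

View pics/w4.png

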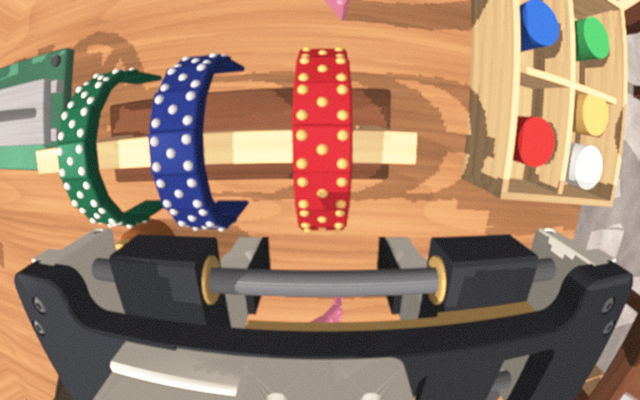

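The red strip is centred between the fingers (columns 293–352), and blue is clear. I descend and grip.

{"op": "step_arm", "data": {"commands": [[[0,0,15],0],[[0,0,20],0],[[0,0,10],0],[[0,0,0],0],[[0,0,0],0]]}}

```text
time_s: 10.98
tcp_pos: [0.4161, -0.4081, 0.0911]
eef_rot: [180.0, -0.0, 2.8]
contact_force: [0.2, -1.0, -0.3]
gripper_width: 0.0611
```

{"op": "step_arm", "data": {"commands": [[[0,0,0],0],[[0,0,0],0],[[0,0,0],0],[[0,0,0],0],[[0,0,0],0]], "gripper": 1, "grip_force": 30}}

```text
time_s: 11.6
tcp_pos: [0.4157, -0.4078, 0.0906]
eef_rot: [180.0, -0.0, 2.8]
contact_force: [-0.6, 0.9, 0.7]
gripper_width: 0.0295
```

Run:
```python
from h import *
cap('wrist','w5'); cap('side','s5')
img,_=cloud('side'); cv2.imwrite('pics/s5c.png',cv2.resize(img[200:400,200:460,::-1],None,fx=3,fy=3,interpolation=cv2.INTER_CUBIC))
```

```text
(no output)
```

View pics/w5.png

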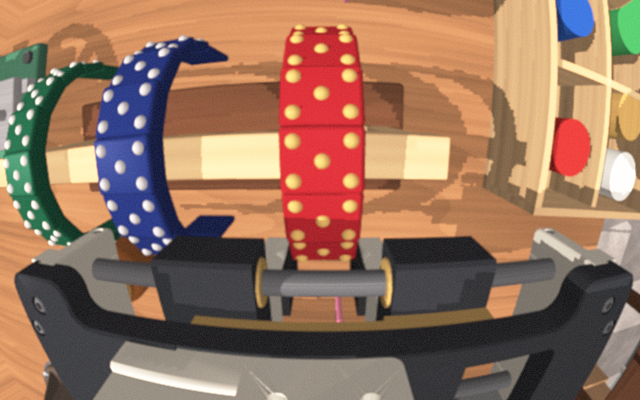

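View pics/s5c.png

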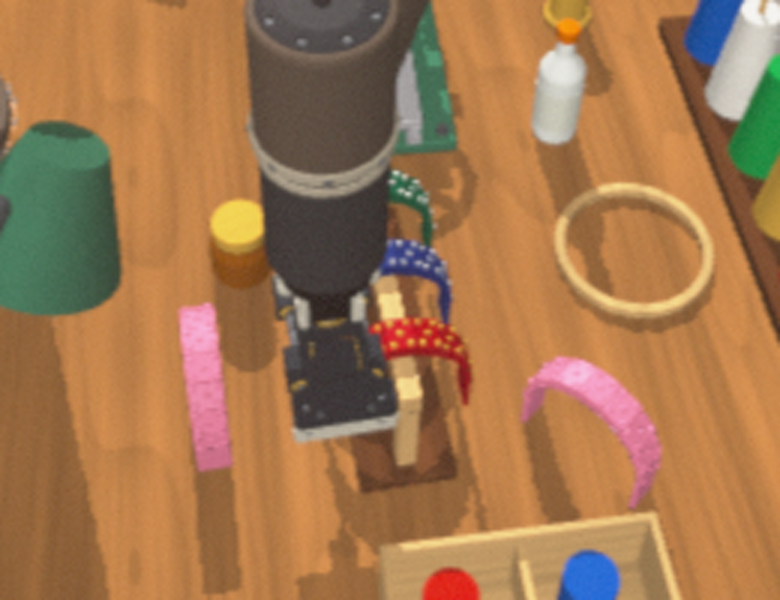

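The jaws stopped at 29.5 mm on the strip, and the band is still level on the rail. I lift it.

{"op": "step_arm", "data": {"commands": [[[0,0,-5],0],[[0,0,-10],0],[[0,0,-20],0],[[0,0,-30],0],[[0,0,-35],0],[[0,0,-30],0],[[0,0,-20],0],[[0,0,0],0],[[0,0,0],0]]}}

```text
time_s: 12.82
tcp_pos: [0.4153, -0.4074, 0.2401]
eef_rot: [-180.0, 0.0, 2.7]
contact_force: [-0.6, 0.5, -2.2]
gripper_width: 0.0296
```

```bash
cat >> h.py <<'E'
def band(n='wrist',box=None,zlo=0):
    img,W=cloud(n); x,y,z=W[...,0],W[...,1],W[...,2]
    hsv=cv2.cvtColor(img,cv2.COLOR_RGB2HSV); H,S,V=[hsv[...,i].astype(int) for i in range(3)]
    b=box; near=(x>b[0])&(x<b[1])&(y>b[2])&(y<b[3])&(z>b[4])&(z<b[5])
    red=near&((H<12)|(H>165))&(S>120)
    red=cv2.morphologyEx(red.astype(np.uint8),cv2.MORPH_CLOSE,np.ones((5,5)))>0
    q=W[red&near]
    c=[]
    for xx in np.arange(b[0],b[1],.01):
        t=q[abs(q[:,0]-xx)<.005]
        if len(t)>40:
            e=np.percentile(t[:,1],[2,98]); print(xx.round(3),len(t),e.round(4),np.percentile(t[:,2],[50,95]).round(4)); c.append([xx,e.mean(),np.median(t[:,2])])
    c=np.array(c)
    f=np.polyfit(c[1:-1,0],c[1:-1,1],1); print('yaw',np.degrees(np.arctan(f[0])).round(2))
    # fit parabola-free symmetric circle to top: x,z
    g=np.polyfit(c[:,0]-c[:,0].mean(),c[:,2],2); print('apex x',(c[:,0].mean()-g[1]/2/g[0]).round(4),'z',np.polyval(g,-g[1]/2/g[0]).round(4))
    A=np.c_[2*q[:,0],2*q[:,2],np.ones(len(q))]; s=np.linalg.lstsq(A,(q[:,0]**2+q[:,2]**2),rcond=None)[0]; print('circ c',s[:2].round(4),'R',np.sqrt(s[2]+s[0]**2+s[1]**2).round(4))
    return q
E
python3 - <<'E'
from h import *
s=r.get_state(); print(s['time_s'],s['tcp_pos'],s['eef_rot'],s['contact_force'],s['gripper_width'])
cap('wrist','w6'); band('wrist',(.40,.56,-.45,-.36,.2,.33)); cap('side','s6')
img,_=cloud('side'); cv2.imwrite('pics/s6c.png',cv2.resize(img[200:400,200:460,::-1],None,fx=3,fy=3,interpolation=cv2.INTER_CUBIC))
E
```

```text
12.825 [ 0.41529679 -0.40744071  0.24008736] [-1.79963609e+02  2.14989559e-02  2.73878726e+00] [-0.60644085  0.51789418 -2.24484109] 0.02964225312321721
0.43 597 [-0.4221 -0.3922] [0.2722 0.2755]
0.44 716 [-0.4201 -0.3921] [0.2833 0.2857]
0.45 1385 [-0.4198 -0.3907] [0.2874 0.2893]
0.46 1641 [-0.4199 -0.3907] [0.2909 0.2932]
0.47 1970 [-0.4187 -0.3902] [0.2931 0.2942]
0.48 2012 [-0.4181 -0.3896] [0.2931 0.2942]
0.49 2094 [-0.4174 -0.3894] [0.2914 0.2936]
0.5 1959 [-0.4172 -0.3887] [0.2877 0.2897]
0.51 1348 [-0.4166 -0.3881] [0.2838 0.2861]
0.52 1127 [-0.416  -0.3876] [0.273  0.2767]
0.53 418 [-0.4152 -0.3874] [0.2566 0.2684]
yaw 3.01
apex x 0.4744 z 0.2946
circ c [0.4754 0.2358] R 0.0577
```

View pics/s6c.png

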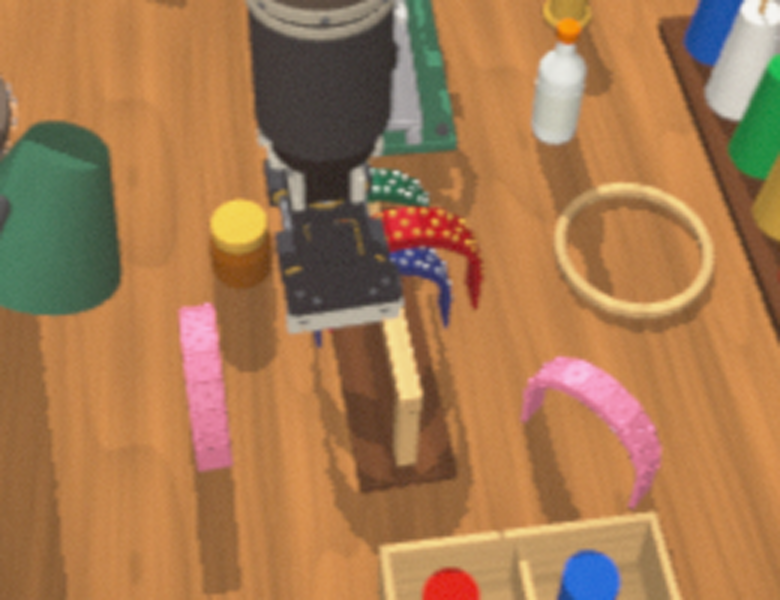

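View pics/w6.png

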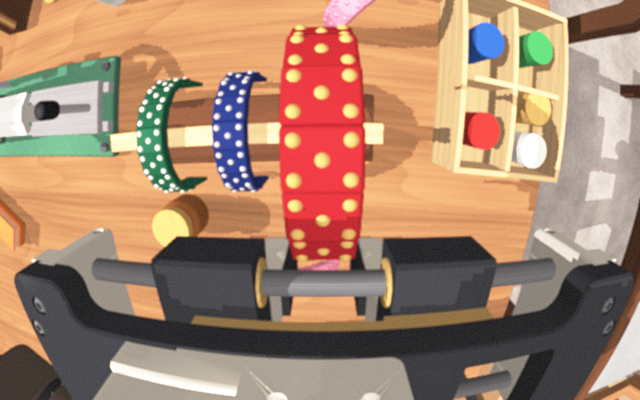

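The band is level in the grip, with its apex at x 0.4755, and the other bands are undisturbed. I carry it to above the saddle.

{"op": "step_arm", "data": {"commands": [[[0,0,0],4.4],[[1,-15,0],0],[[2,-25,0],0],[[2,-35,0],0],[[2,-40,0],0],[[3,-40,0],0],[[3,-40,0],0],[[3,-40,0],0],[[3,-40,0],0],[[2,-40,0],0],[[2,-40,0],0],[[1,-35,0],0],[[1,-25,0],0],[[1,-16,0],0],[[0,0,0],0],[[0,0,0],0],[[0,0,0],0]]}}

```text
time_s: 15.05
tcp_pos: [0.454, 0.0217, 0.2405]
eef_rot: [180.0, 0.0, -1.7]
contact_force: [-0.5, -0.4, -0.6]
gripper_width: 0.0296
```

Run:
```python
from h import *
s=r.get_state(); print(s['time_s'],s['tcp_pos'],s['eef_rot'],s['contact_force'],s['gripper_width'])
cap('wrist','w7'); band('wrist',(.44,.60,-.03,.07,.2,.33)); 
meas_press('wrist')
cap('side','s7'); cap('scene','c7')
img,_=cloud('side'); cv2.imwrite('pics/s7c.png',cv2.resize(img[80:280,220:480,::-1],None,fx=3,fy=3,interpolation=cv2.INTER_CUBIC))
img,_=cloud('scene'); cv2.imwrite('pics/c7c.png',cv2.resize(img[120:320,230:490,::-1],None,fx=3,fy=3,interpolation=cv2.INTER_CUBIC))
```

```text
15.05 [0.45398159 0.0216653  0.24048944] [ 1.79994577e+02  9.44493256e-03 -1.69888143e+00] [-0.45882087 -0.433572   -0.60044274] 0.02956296606283679
0.46 49 [0.0043 0.039 ] [0.2657 0.2691]
0.47 657 [0.007  0.0355] [0.2736 0.277 ]
0.48 744 [0.0071 0.0353] [0.285  0.2866]
0.49 1574 [-0.0117  0.0548] [0.2884 0.3113]
0.5 1667 [0.0065 0.035 ] [0.2919 0.2941]
0.51 1946 [0.0062 0.0346] [0.2936 0.2947]
0.52 2017 [0.0061 0.0342] [0.2936 0.2946]
0.53 2042 [0.0062 0.0339] [0.2914 0.2937]
0.54 1852 [0.0055 0.0338] [0.2878 0.2898]
0.55 1331 [0.0053 0.0337] [0.2811 0.2862]
0.56 1043 [0.0051 0.0335] [0.2725 0.276 ]
0.57 336 [0.0051 0.0327] [0.2558 0.2634]
yaw -1.45
apex x 0.5126 z 0.2947
circ c [0.5142 0.2399] R 0.0547
wrist base 10370 [0.5159 0.0931] [0.3844 0.1462] 88.24 0.0179
  y-0.08 [0.438  0.5824]
  y-0.04 [0.439 0.585]
  y0.08 [0.4431 0.5875]
knob [415 125  26  24 422] [ 0.5108 -0.0709  0.1398] [ 0.511  -0.0717  0.1374] [0.0204 0.0215 0.0108]
saddle 197 [0.5158 0.0214] [0.0802 0.0355] 88.86 [-0.0189  0.0614] 0.1292
```

View pics/w7.png

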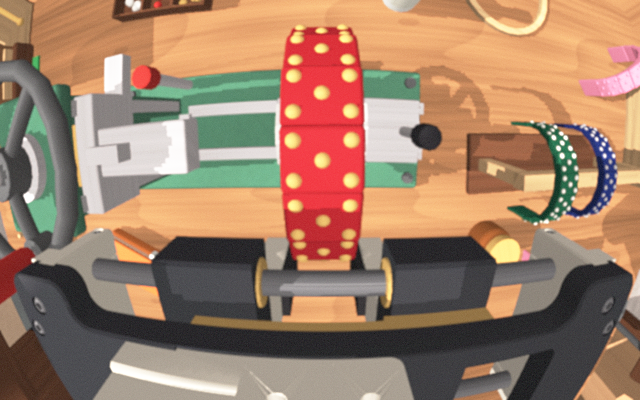

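View pics/s7c.png

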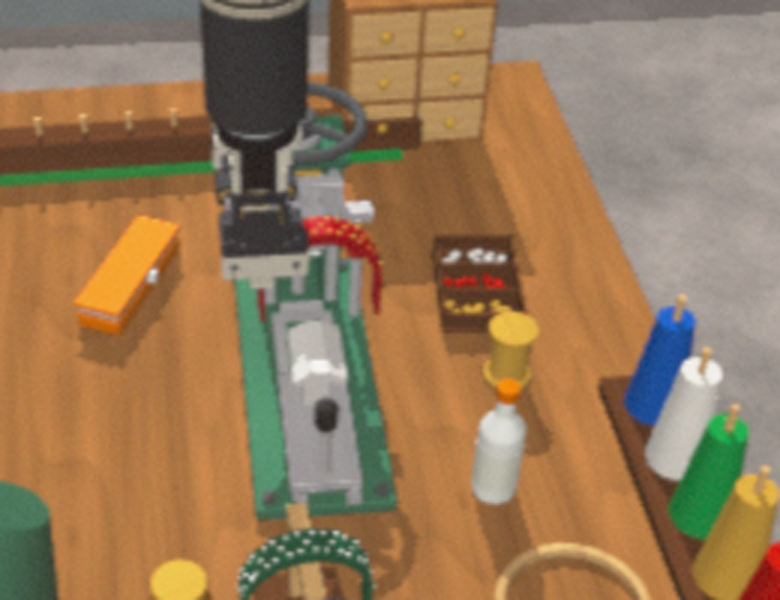

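View pics/c7c.png

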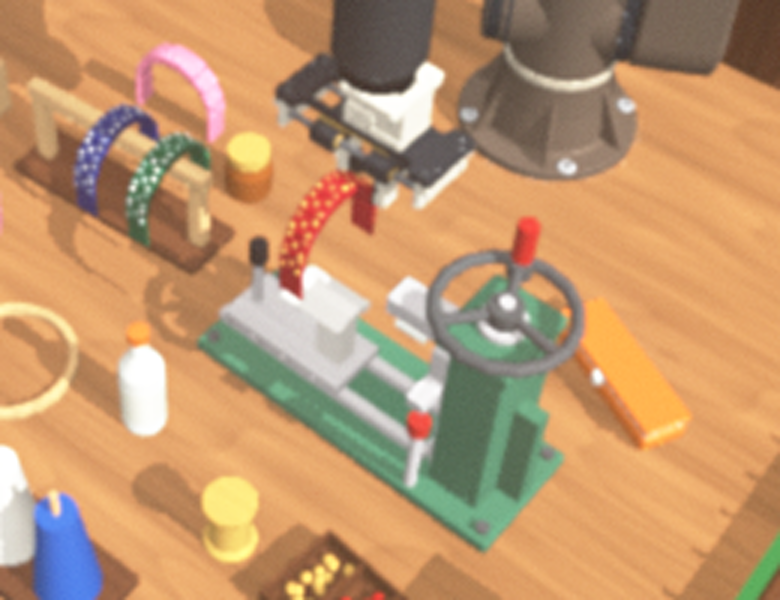

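Run:
```python
from h import *
for n in ('wrist','scene'):
    _,W=cloud(n); x,y,z=W[...,0],W[...,1],W[...,2]
    for lo,hi in [(.15,.18),(.18,.2),(.2,.21),(.21,.23),(.23,.25)]:
        m=(x>.4)&(x<.6)&(y>.08)&(y<.16)&(z>lo)&(z<hi); q=W[m]
        if len(q)>5: print(n,lo,hi,len(q),np.percentile(q,[1,50,99],axis=0)[:,:2].round(4).tolist())
```

```text
wrist 0.18 0.2 278 [[0.4992, 0.1076], [0.5171, 0.1086], [0.5338, 0.1096]]
wrist 0.2 0.21 360 [[0.4987, 0.1076], [0.5159, 0.1087], [0.5341, 0.1533]]
wrist 0.21 0.23 3564 [[0.4993, 0.1087], [0.5173, 0.1337], [0.5345, 0.1593]]
scene 0.15 0.18 13 [[0.5259, 0.1235], [0.5289, 0.1374], [0.5311, 0.1533]]
scene 0.18 0.2 44 [[0.5278, 0.1107], [0.5314, 0.1377], [0.5358, 0.1589]]
scene 0.2 0.21 34 [[0.5005, 0.1115], [0.5326, 0.1311], [0.535, 0.1583]]
scene 0.21 0.23 111 [[0.4988, 0.1106], [0.521, 0.1286], [0.5349, 0.1579]]
```

The arm nose spans x ≥ 0.499 and the gripper body edge is at about 0.493, so it is clear. I descend.

{"op": "step_arm", "data": {"commands": [[[0,0,15],0],[[0,0,25],0],[[0,0,25],0],[[0,0,20],0],[[0,0,15],0],[[0,0,10],0],[[0,0,0],0]]}}

```text
time_s: 16.08
tcp_pos: [0.4535, 0.022, 0.1296]
eef_rot: [180.0, 0.1, -1.7]
contact_force: [0.1, -0.4, -0.9]
gripper_width: 0.0292
```

{"op": "step_arm", "data": {"commands": [[[0,0,15],0],[[0,0,12],0],[[0,0,6],0],[[0,0,4],0],[[0,0,0],0],[[0,0,0],0]]}}

```text
time_s: 16.82
tcp_pos: [0.4543, 0.0224, 0.0939]
eef_rot: [-180.0, -0.0, -1.7]
contact_force: [0.4, 0.1, -0.3]
gripper_width: 0.0294
```

Run:
```python
from h import *
s=r.get_state(); print(s['time_s'],s['tcp_pos'],s['eef_rot'],s['contact_force'],s['gripper_width'])
cap('wrist','w8'); band('wrist',(.46,.60,-.03,.07,.1,.17));
```

```text
16.825 [0.45433934 0.02237466 0.09387043] [-1.79989439e+02 -2.94158123e-02 -1.65343687e+00] [ 0.41058835  0.07403407 -0.34137284] 0.029380724593959788
0.47 641 [0.0078 0.0366] [0.1268 0.13  ]
0.48 728 [0.0078 0.0357] [0.1381 0.1397]
0.49 1480 [-0.0004  0.036 ] [0.1416 0.1439]
0.5 1629 [0.0075 0.0352] [0.1452 0.1473]
0.51 1876 [0.0072 0.0351] [0.1471 0.1481]
0.52 2007 [0.0069 0.0348] [0.147  0.1481]
0.53 2055 [0.0069 0.0344] [0.145  0.1472]
0.54 1866 [0.0064 0.0345] [0.1413 0.1433]
0.55 1338 [0.0062 0.0343] [0.1353 0.1397]
0.56 1082 [0.006  0.0341] [0.1261 0.1298]
0.57 359 [0.006  0.0337] [0.1093 0.1203]
yaw -0.13
apex x 0.5134 z 0.1484
circ c [0.5148 0.0907] R 0.0569
```

View pics/w8.png

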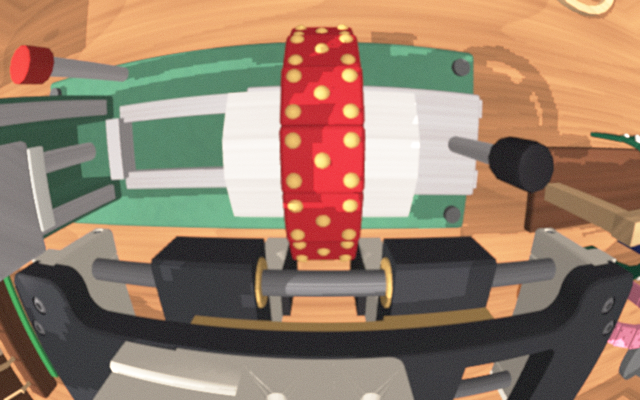

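Run:
```python
from h import *
img,W=cloud('wrist'); x,y,z=W[...,0],W[...,1],W[...,2]
V=img.max(2)
for y0,y1 in [(-.018,-.005),(-.005,.004),(.04,.05),(.05,.06)]:
    q=W[(y>y0)&(y<y1)&(x>.47)&(x<.57)&(z>.09)&(z<.14)]
    t=q[(q[:,2]>.1285)]; 
    print(y0,len(q),'flat',np.percentile(t[:,0],[3,97]).round(4) if len(t) else 0,'all',np.percentile(q[:,0],[1,99]).round(4),q[:,2].max().round(4))
    for lo in (.105,.11,.115,.12,.125):
        u=q[abs(q[:,2]-lo)<.0015]; a=u[u[:,0]<.515,0]; b=u[u[:,0]>.515,0]
        if len(a) and len(b): print('   z',lo,np.median(a).round(4),np.median(b).round(4),((np.median(a)+np.median(b))/2).round(4))
q=W[(abs(x-.515)<.008)&(z>.127)&(z<.132)&(y>-.04)&(y<.08)]; print('bar y',np.percentile(q[:,1],[1,99]))
```

```text
-0.018 3647 flat [0.5015 0.5232] all [0.4857 0.5395] 0.132
   z 0.12 0.486 0.5388 0.5124
   z 0.125 0.4939 0.5305 0.5122
-0.005 2613 flat [0.5017 0.5239] all [0.4861 0.5398] 0.1321
   z 0.12 0.4863 0.5393 0.5128
   z 0.125 0.4943 0.5312 0.5127
0.04 2937 flat [0.5036 0.5252] all [0.4875 0.5412] 0.1319
   z 0.12 0.4878 0.5404 0.5141
   z 0.125 0.4959 0.5322 0.514
0.05 2809 flat [0.5037 0.5254] all [0.4878 0.5416] 0.1322
   z 0.12 0.488 0.5408 0.5144
   z 0.125 0.4962 0.5325 0.5143
bar y [-0.01777506  0.06128514]
```

{"op": "step_arm", "data": {"commands": [[[-1.5,0,1.5],0],[[0,0,1.5],0],[[0,0,0],0],[[0,0,0],0]]}}

```text
time_s: 17.38
tcp_pos: [0.4526, 0.0224, 0.0906]
eef_rot: [180.0, 0.0, -1.7]
contact_force: [-1.1, 0.8, 0.6]
gripper_width: 0.0294
```

{"op": "step_arm", "data": {"commands": [[[0,0,0],0],[[0,0,0],0],[[0,0,0],0],[[0,0,0],0],[[0,0,0],0],[[0,0,0],0]], "gripper": 0.35}}

```text
time_s: 18.12
tcp_pos: [0.4526, 0.0224, 0.0906]
eef_rot: [-180.0, -0.0, -1.7]
contact_force: [-0.6, -0.9, -1.0]
gripper_width: 0.0568
```

Run:
```python
from h import *
s=r.get_state(); print(s['time_s'],s['tcp_pos'],s['eef_rot'],s['contact_force'],s['gripper_width'])
cap('wrist','w9'); band('wrist',(.46,.60,-.03,.07,.1,.17));
```

```text
18.125 [0.45260426 0.02236097 0.09057216] [-1.79998192e+02 -1.48746990e-03 -1.65289820e+00] [-0.57422157 -0.89829285 -0.98387554] 0.05680203283234241
0.46 94 [0.0083 0.0357] [0.1196 0.1206]
0.47 643 [0.0077 0.036 ] [0.1249 0.1286]
0.48 864 [0.0076 0.0359] [0.1359 0.1376]
0.49 1537 [-0.0113  0.0359] [0.1392 0.1418]
0.5 1696 [0.0074 0.0351] [0.1427 0.1447]
0.51 1947 [0.0073 0.035 ] [0.144  0.1451]
0.52 2103 [0.0069 0.0347] [0.1439 0.1451]
0.53 1999 [0.0067 0.0346] [0.1413 0.143 ]
0.54 1755 [0.0064 0.0345] [0.1378 0.1397]
0.55 1321 [0.0062 0.0342] [0.13   0.1359]
0.56 884 [0.006  0.0341] [0.1224 0.1253]
0.57 292 [0.0058 0.0334] [0.1063 0.1119]
yaw 0.38
apex x 0.5113 z 0.1448
circ c [0.513  0.0896] R 0.0552
```

View pics/w9.png

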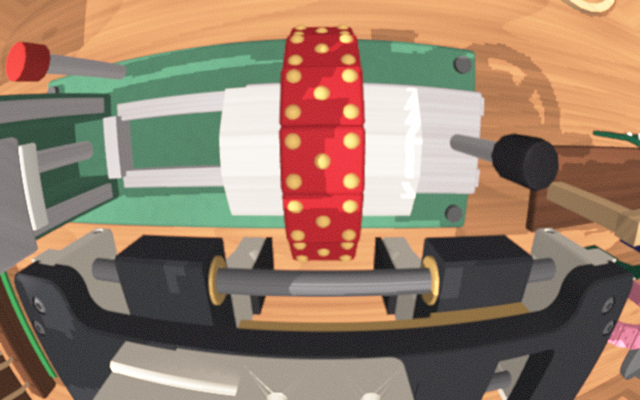

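The band sits on the saddle, released, with its crown top at 0.144. It is about −5 mm along the bar and −1 mm across. I back straight up, turn, and go to the knob.

{"op": "step_arm", "data": {"commands": [[[0,0,-10],0],[[0,0,-25],0],[[0,0,-40],0],[[0,0,-45],0],[[0,0,-40],0],[[0,0,0],10],[[0,0,0],10],[[0,0,0],10],[[0,0,0],10],[[0,0,0],10],[[0,0,0],10],[[0,0,0],10],[[0,0,0],10],[[0,0,0],8.3],[[30,-18,0],0],[[38,-22,0],0],[[30,-18,0],0],[[0,0,0],0],[[0,0,0],0]]}}

```text
time_s: 20.55
tcp_pos: [0.5104, -0.0757, 0.2508]
eef_rot: [180.0, 0.0, -90.0]
contact_force: [-0.9, 1.4, 0.5]
gripper_width: 0.0566
```

Run:
```python
from h import *
s=r.get_state(); print(s['time_s'],s['tcp_pos'],s['eef_rot'],s['contact_force'],s['gripper_width'])
cap('wrist','w10'); band('wrist',(.43,.60,-.03,.07,.1,.17)); meas_press('wrist')
```

```text
20.55 [ 0.51036348 -0.07565587  0.25082637] [ 1.79993122e+02  7.00609981e-03 -8.99931303e+01] [-0.93544953  1.43913661  0.4719509 ] 0.05661213341099091
0.46 48 [0.0059 0.0124] [0.108  0.1136]
0.5 59 [0.0258 0.0331] [0.1423 0.1445]
0.51 70 [0.0255 0.033 ] [0.1441 0.1458]
0.52 64 [0.0251 0.0333] [0.1443 0.1458]
0.53 48 [0.0264 0.0331] [0.1419 0.1433]
0.56 49 [0.0043 0.0067] [0.1141 0.1197]
yaw 0.49
apex x 0.5125 z 0.1449
circ c [0.5124 0.0914] R 0.0531
wrist base 5647 [0.5135 0.028 ] [0.2601 0.1465] 88.7 0.0178
  y-0.08 [0.4381 0.5831]
  y-0.04 [0.4399 0.5843]
  y0.00 [0.4409 0.5859]
  y0.04 [0.441  0.5723]
knob [313 188  23  23 403] [ 0.5107 -0.0763  0.1397] [ 0.5106 -0.0757  0.1372] [0.02   0.0194 0.0096]
saddle 875 [0.5137 0.0212] [0.0816 0.0359] 88.82 [-0.0184  0.0614] 0.1291
```

View pics/w10.png

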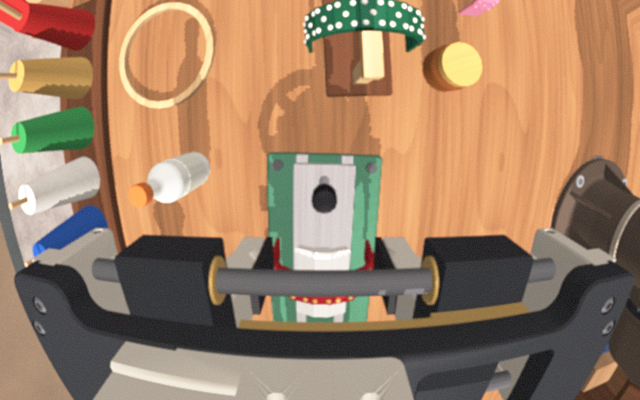

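{"op": "step_arm", "data": {"commands": [[[0,0,20],0],[[0,0,35],0],[[0,0,35],0],[[0,0,25],0],[[0,0,14],0],[[0,0,6],0],[[0,0,0],0]]}}

```text
time_s: 21.48
tcp_pos: [0.511, -0.0754, 0.116]
eef_rot: [-180.0, -0.0, -89.9]
contact_force: [-0.4, 0.6, 0.1]
gripper_width: 0.0565
```

{"op": "step_arm", "data": {"commands": [[[0,0,0],0],[[0,0,0],0],[[0,0,0],0],[[0,0,0],0],[[0,0,0],0]], "gripper": 1, "grip_force": 20}}

```text
time_s: 22.1
tcp_pos: [0.5099, -0.0758, 0.1156]
eef_rot: [179.9, -0.0, -90.0]
contact_force: [-4.6, 0.8, 5.8]
gripper_width: 0.0237
```

{"op": "step_arm", "data": {"commands": [[[-2,0,0],0],[[-4,-0.1,0],0],[[-6,-0.2,0],0],[[-8,-0.2,0],0],[[-8,-0.3,0],0],[[-8,-0.2,0],0],[[-8,-0.2,0],0],[[-8,-0.3,0],0],[[-8,-0.2,0],0],[[-8,-0.2,0],0],[[-8,-0.3,0],0],[[-8,-0.2,0],0],[[-6,-0.2,0],0],[[-5,-0.1,0],0],[[-4,-0.1,0],0],[[-3,-0.1,0],0],[[0,0,0],0]]}}

```text
time_s: 24.22
tcp_pos: [0.513, 0.0265, 0.1156]
eef_rot: [180.0, -0.0, -89.9]
contact_force: [-5.2, 1.0, 5.3]
gripper_width: 0.0234
```

{"op": "step_arm", "data": {"commands": [[[-3,-0.1,0],0],[[-3,-0.1,0],0],[[-2,0,0],0],[[-1,0,0],0],[[0,0,0],0]]}}

```text
time_s: 24.85
tcp_pos: [0.5132, 0.0353, 0.1156]
eef_rot: [180.0, -0.0, -90.0]
contact_force: [-3.9, -0.7, 5.6]
gripper_width: 0.0233
```

{"op": "step_arm", "data": {"commands": [[[-1,0,0],0],[[-1,0,0],0],[[-1,0,0],0],[[0,0,0],0]]}}

```text
time_s: 25.35
tcp_pos: [0.5132, 0.0363, 0.1157]
eef_rot: [179.9, -0.2, -89.9]
contact_force: [-1.4, -11.5, 4.1]
gripper_width: 0.0239
```

Force rose to 11.5 N after about 112 mm of travel, so it is at a stop. I release, rise and check that it is really home.

{"op": "step_arm", "data": {"commands": [[[-1,0,0],0],[[-1,0,0],0],[[0,0,0],0]]}}

```text
time_s: 25.72
tcp_pos: [0.5132, 0.0364, 0.1157]
eef_rot: [179.9, -0.3, -89.9]
contact_force: [3.0, -22.9, 3.3]
gripper_width: 0.0239
```

{"op": "step_arm", "data": {"commands": [[[0,0,0],0],[[0,0,0],0],[[0,0,0],0],[[0,0,-15],0],[[10,0,-30],0],[[30,0,-40],0],[[40,0,-40],0],[[30,0,-40],0],[[10,0,-30],0],[[0,0,0],0],[[0,0,0],0]], "gripper": 0.35}}

```text
time_s: 27.1
tcp_pos: [0.5135, -0.0794, 0.3108]
eef_rot: [-180.0, 0.0, -90.0]
contact_force: [0.6, -0.4, -0.5]
gripper_width: 0.0571
```

Run:
```python
from h import *
s=r.get_state(); print(s['time_s'],s['tcp_pos'],s['eef_rot'],s['contact_force'],s['gripper_width'])
cap('wrist','w11'); meas_press('wrist'); cap('side','s11'); cap('scene','c11')
_,W=cloud('wrist'); x,y,z=W[...,0],W[...,1],W[...,2]
q=W[(abs(x-.515)<.07)&(z>.014)&(z<.022)&(y<0)&(y>-.13)]; print('front',np.percentile(q[:,1],[.3,1]))
q=W[(abs(x-.515)<.008)&(z>.127)&(z<.132)&(y>.05)&(y<.18)]; print('bar y',np.percentile(q[:,1],[1,99]))
img,_=cloud('side'); cv2.imwrite('pics/s11c.png',cv2.resize(img[80:280,220:480,::-1],None,fx=3,fy=3,interpolation=cv2.INTER_CUBIC))
img,_=cloud('scene'); cv2.imwrite('pics/c11c.png',cv2.resize(img[150:310,300:440,::-1],None,fx=3.7,fy=3.7,interpolation=cv2.INTER_CUBIC))
```

```text
27.1 [ 0.51350575 -0.07937162  0.31080063] [-1.79977111e+02  2.85100225e-02 -8.99553572e+01] [ 0.5866965  -0.39765456 -0.49801607] 0.05713214928329746
wrist base 7196 [0.515  0.0464] [0.2954 0.1455] 88.17 0.0179
  y-0.08 [0.4393 0.5821]
  y-0.04 [0.4408 0.5836]
  y0.00 [0.4419 0.5853]
  y0.04 [0.4423 0.5858]
  y0.08 [0.4443 0.5873]
saddle 292 [0.5162 0.1027] [0.0341 0.0222] 2.52 [0.0923 0.1132] 0.129
front [-0.1023335  -0.10100434]
bar y [0.092564   0.11232613]
```

View pics/w11.png

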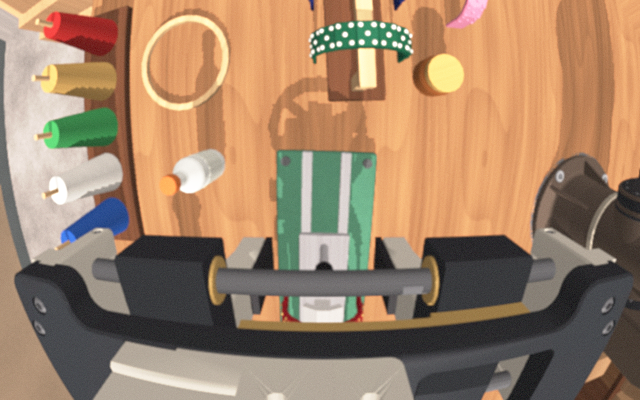

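View pics/s11c.png

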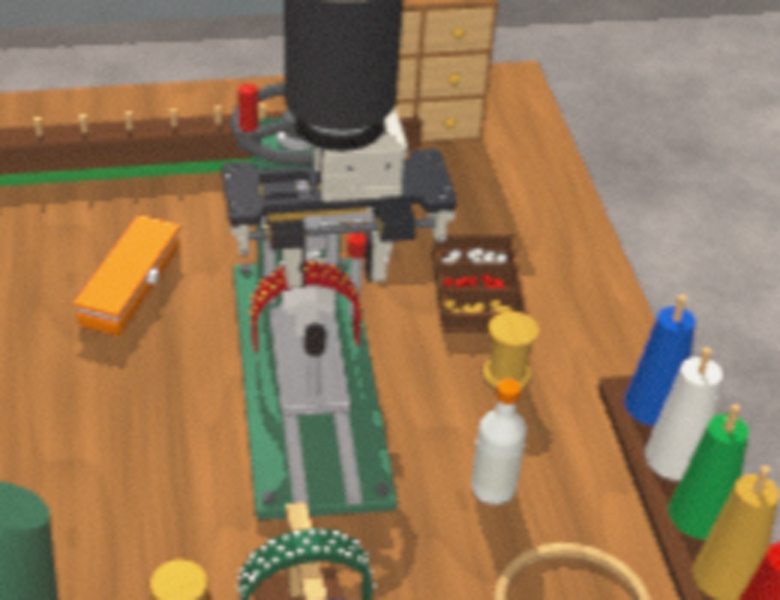

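View pics/c11c.png

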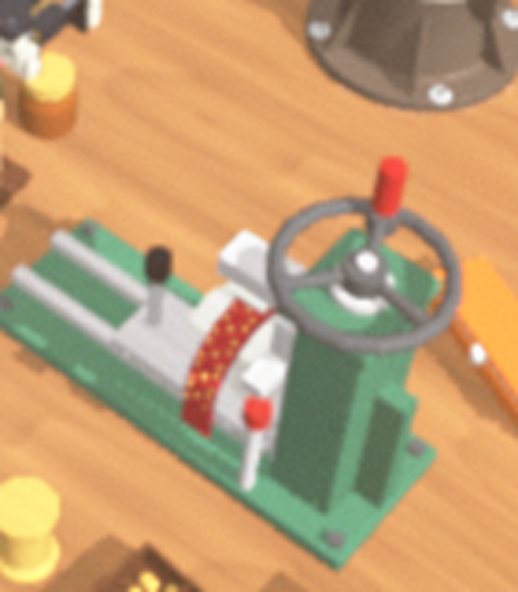

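Run:
```python
from h import *
for n in ('side','scene'):
    img,W=cloud(n); x,y,z=W[...,0],W[...,1],W[...,2]
    hsv=cv2.cvtColor(img,cv2.COLOR_RGB2HSV); H,S,V=[hsv[...,i].astype(int) for i in range(3)]
    near=(x>.42)&(x<.6)&(y>.08)&(y<.18)&(z>.04)&(z<.16)
    red=near&((H<12)|(H>165))&(S>120); q=W[red]
    for xx in np.arange(.44,.60,.01):
        t=q[abs(q[:,0]-xx)<.005]
        if len(t)>4: print(n,xx.round(2),len(t),np.percentile(t[:,1],[3,97]).round(4),np.percentile(t[:,2],[5,95]).round(4))
    b=near&(S<60)&(V>150)&(z>.122)&(z<.135); q=W[b]; print('bar',np.percentile(q[:,1],[1,99]).round(4),len(q))
    k=(x>.48)&(x<.54)&(y>0)&(y<.07)&(z>.112)&(z<.15)&(V<80); q=W[k]; print('knob',len(q),q.min(0).round(4),q.max(0).round(4))
    # hub & handle
    h=(x>.4)&(x<.62)&(y>.12)&(y<.33)&(z>.26)&(z<.2805); q=W[h]; 
    print('rim',np.percentile(q[:,:2],[.5,99.5],axis=0).round(4).tolist())
    g=(x>.4)&(x<.62)&(y>.12)&(y<.33)&(z>.288)&((H<12)|(H>165))&(S>150); q=W[g]; print('handle',len(q),q.min(0).round(4),q.max(0).round(4), np.median(q,0).round(4))
```

```text
side 0.45 13 [0.1169 0.1297] [0.0612 0.1035]
side 0.46 23 [0.1162 0.136 ] [0.0872 0.1185]
side 0.47 23 [0.1135 0.1409] [0.1171 0.1296]
side 0.48 23 [0.1182 0.1381] [0.1252 0.1399]
side 0.49 11 [0.1176 0.144 ] [0.131 0.141]
side 0.51 9 [0.1144 0.1369] [0.1384 0.1458]
side 0.52 22 [0.1136 0.14  ] [0.1349 0.148 ]
side 0.53 22 [0.1157 0.1426] [0.1337 0.1459]
side 0.54 22 [0.1162 0.141 ] [0.1293 0.1411]
side 0.55 22 [0.1151 0.1422] [0.1179 0.1361]
side 0.56 21 [0.1148 0.1397] [0.1064 0.1265]
side 0.57 35 [0.1136 0.1787] [0.0526 0.121 ]
side 0.58 7 [0.1314 0.1792] [0.0896 0.1282]
bar [0.0899 0.1703] 109
knob 52 [0.5018 0.021  0.1143] [0.5193 0.046  0.1452]
rim [[0.4422, 0.1518], [0.5236, 0.2931]]
handle 90 [0.4502 0.1927 0.288 ] [0.4693 0.2166 0.3338] [0.4591 0.2007 0.3161]
scene 0.52 26 [0.122  0.1484] [0.1394 0.1509]
scene 0.53 25 [0.1229 0.1467] [0.1393 0.147 ]
scene 0.54 25 [0.1249 0.1467] [0.1364 0.1463]
scene 0.55 41 [0.1227 0.1461] [0.1264 0.1418]
scene 0.56 41 [0.122  0.1466] [0.1109 0.1294]
scene 0.57 74 [0.121  0.1459] [0.0504 0.1178]
scene 0.58 44 [0.1219 0.1459] [0.0467 0.101 ]
bar [0.0944 0.1643] 126
knob 22 [0.5123 0.0374 0.1217] [0.5257 0.0505 0.1433]
rim [[0.4477, 0.1578], [0.592, 0.3025]]
handle 111 [0.4502 0.1991 0.2883] [0.4768 0.2207 0.3353] [0.4675 0.2119 0.3182]
```

Bed home is confirmed: the stop force, the base front edge, and the bar front end at 0.0926 all agree on the origin at y≈0.137. The band rode along at about −5 to −6 mm. Next I look at the wheel from above.

{"op": "step_arm", "data": {"commands": [[[0,0,-40],0],[[0,0,-50],0],[[-20,0,-50],0],[[-45,0,-10],0],[[-50,0,0],0],[[-50,0,0],0],[[-50,0,0],0],[[-50,0,0],0],[[-50,0,0],0],[[-45,0,0],0],[[-20,0,0],0],[[0,0,0],0],[[0,0,0],0]]}}

```text
time_s: 28.88
tcp_pos: [0.5135, 0.2998, 0.4606]
eef_rot: [180.0, -0.0, -90.0]
contact_force: [0.7, 0.4, 0.1]
gripper_width: 0.0568
```

Run:
```python
from h import *
s=r.get_state(); print(s['time_s'],s['joints'].round(1),s['tcp_pos'],s['eef_rot'],s['contact_force'])
cap('wrist','w12')
img,W=cloud('wrist'); x,y,z=W[...,0],W[...,1],W[...,2]
hsv=cv2.cvtColor(img,cv2.COLOR_RGB2HSV); H,S,V=[hsv[...,i].astype(int) for i in range(3)]
h=(x>.4)&(x<.62)&(y>.10)&(y<.33)&(z>.26)&(z<.2805); q=W[h]
print('rim',np.percentile(q[:,:2],[.5,99.5],axis=0).round(4).tolist(),len(q))
g=(x>.4)&(x<.62)&(y>.12)&(y<.33)&(z>.288)&((H<12)|(H>165))&(S>150); q2=W[g]; print('handle',len(q2),q2.min(0).round(4),q2.max(0).round(4), np.median(q2,0).round(4))
t=q2[q2[:,2]>.327]; print('top',len(t),t.min(0).round(4),t.max(0).round(4),t.mean(0).round(4))
# circle fit outer rim
from scipy.optimize import least_squares
d0=np.array([.5195,.227]); rr=np.hypot(*(q[:,:2]-d0).T); m=(rr>.05)&(rr<.085)
f=least_squares(lambda p: np.hypot(q[m,0]-p[0],q[m,1]-p[1])-p[2],[*d0,.068],loss='soft_l1',f_scale=.004); print('circle',f.x.round(4),m.sum())
a=np.degrees(np.arctan2(q[m,1]-f.x[1],q[m,0]-f.x[0])); print(np.histogram(a,12,(-180,180))[0])
```

```text
28.875 [ 49.1   9.7  15.5   0.  -95.8 -49.1] [0.51347568 0.2997877  0.46059559] [ 1.79999544e+02 -2.07554528e-02 -8.99591814e+01] [0.67534312 0.37071331 0.06093479]
rim [[0.4481, 0.1563], [0.5912, 0.2994]] 5734
handle 473 [0.4526 0.1977 0.2933] [0.4742 0.2189 0.3332] [0.4654 0.2093 0.3304]
top 394 [0.4526 0.1977 0.327 ] [0.4739 0.2189 0.3332] [0.4637 0.2086 0.3305]
circle [0.5194 0.2281 0.0658] 4564
[165 393 397 390 466 383 391 382 466 382 373 376]
```

View pics/w12.png

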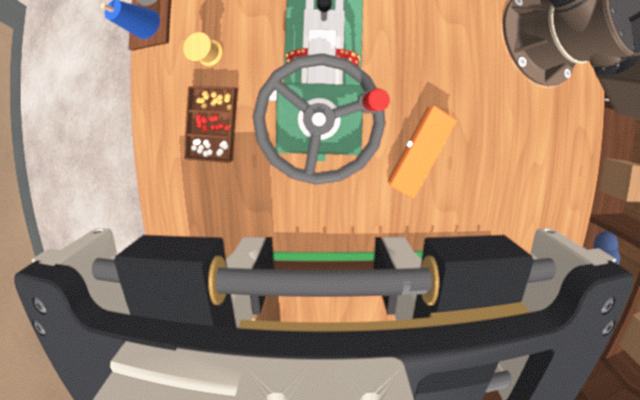

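The wheel hub is at (319,119) → (0.5195, 0.228). The red handle at (377,100) → (0.4633, 0.2083), 59.6 mm from the hub as expected. I grip the handle.

{"op": "step_arm", "data": {"commands": [[[20,10,0],0],[[40,25,0],0],[[31.5,15,10],0],[[0,0,30],0],[[0,0,45],0],[[0,0,45],0],[[0,0,25],0],[[0,0,15],0],[[0,0,0],0]]}}

```text
time_s: 30.05
tcp_pos: [0.4635, 0.2082, 0.2905]
eef_rot: [180.0, -0.0, -90.0]
contact_force: [-0.2, -0.4, 1.1]
gripper_width: 0.057
```

{"op": "step_arm", "data": {"commands": [[[0,0,0],0],[[0,0,0],0],[[0,0,0],0],[[0,0,0],0],[[0,0,0],0]], "gripper": 1, "grip_force": 20}}

```text
time_s: 30.68
tcp_pos: [0.4629, 0.2086, 0.2907]
eef_rot: [179.9, -0.0, -89.9]
contact_force: [-5.3, -1.3, 4.7]
gripper_width: 0.0216
```

Run:
```python
from h import *
s=r.get_state(); print(s['time_s'],s['tcp_pos'],s['eef_rot'],s['contact_force'],s['gripper_width'])
hub=np.array([.5195,.2281]); p=s['tcp_pos'][:2]; v=p-hub; print(np.hypot(*v),np.degrees(np.arctan2(v[1],v[0])))
th=199.3; cum=np.r_[0,5,15,np.arange(30,826,15)]; print(len(cum))
P=60*np.c_[np.cos(np.radians(th-cum)),np.sin(np.radians(th-cum))]
T=np.c_[-P[:,1],-P[:,0]]; Tr=T.round(1); D=np.diff(Tr,axis=0).round(1)
for i in range(len(D)): print(int(cum[i+1]),'[[%g, %g, 0], 0],'%tuple(D[i]),end='\n' if i%6==5 else ' ')
```

```text
30.675 [0.46293738 0.20855142 0.29073534] [ 1.79943015e+02 -3.12569154e-02 -8.99453462e+01] [-5.253414   -1.25851203  4.68910232] 0.021607888679060227
0.059845439159707685 -160.93436629841221
57
5 [[-5, 1.5, 0], 0], 15 [[-10.3, 1.7, 0], 0], 30 [[-15.6, -0.8, 0], 0], 45 [[-14.9, -4.9, 0], 0], 60 [[-13.1, -8.6, 0], 0], 75 [[-10.5, -11.7, 0], 0],
90 [[-7, -14, 0], 0], 105 [[-3.2, -15.3, 0], 0], 120 [[0.8, -15.6, 0], 0], 135 [[4.9, -14.9, 0], 0], 150 [[8.6, -13.1, 0], 0], 165 [[11.7, -10.5, 0], 0],
180 [[14, -7, 0], 0], 195 [[15.3, -3.2, 0], 0], 210 [[15.6, 0.8, 0], 0], 225 [[14.9, 4.9, 0], 0], 240 [[13.1, 8.6, 0], 0], 255 [[10.5, 11.7, 0], 0],
270 [[7, 14, 0], 0], 285 [[3.2, 15.3, 0], 0], 300 [[-0.8, 15.6, 0], 0], 315 [[-4.9, 14.9, 0], 0], 330 [[-8.6, 13.1, 0], 0], 345 [[-11.7, 10.5, 0], 0],
360 [[-14, 7, 0], 0], 375 [[-15.3, 3.2, 0], 0], 390 [[-15.6, -0.8, 0], 0], 405 [[-14.9, -4.9, 0], 0], 420 [[-13.1, -8.6, 0], 0], 435 [[-10.5, -11.7, 0], 0],
450 [[-7, -14, 0], 0], 465 [[-3.2, -15.3, 0], 0], 480 [[0.8, -15.6, 0], 0], 495 [[4.9, -14.9, 0], 0], 510 [[8.6, -13.1, 0], 0], 525 [[11.7, -10.5, 0], 0],
540 [[14, -7, 0], 0], 555 [[15.3, -3.2, 0], 0], 570 [[15.6, 0.8, 0], 0], 585 [[14.9, 4.9, 0], 0], 600 [[13.1, 8.6, 0], 0], 615 [[10.5, 11.7, 0], 0],
630 [[7, 14, 0], 0], 645 [[3.2, 15.3, 0], 0], 660 [[-0.8, 15.6, 0], 0], 675 [[-4.9, 14.9, 0], 0], 690 [[-8.6, 13.1, 0], 0], 705 [[-11.7, 10.5, 0], 0],
720 [[-14, 7, 0], 0], 735 [[-15.3, 3.2, 0], 0], 750 [[-15.6, -0.8, 0], 0], 765 [[-14.9, -4.9, 0], 0], 780 [[-13.1, -8.6, 0], 0], 795 [[-10.5, -11.7, 0], 0],
810 [[-7, -14, 0], 0], 825 [[-3.2, -15.3, 0], 0],
```

First try 90°, to check forces.

{"op": "step_arm", "data": {"commands": [[[-5,1.5,0],0],[[-10.3,1.7,0],0],[[-15.6,-0.8,0],0],[[-14.9,-4.9,0],0],[[-13.1,-8.6,0],0],[[-10.5,-11.7,0],0],[[-7,-14,0],0],[[0,0,0],0]]}}

```text
time_s: 31.68
tcp_pos: [0.5018, 0.2875, 0.2908]
eef_rot: [-179.9, 0.2, -89.9]
contact_force: [-1.1, 5.4, 1.6]
gripper_width: 0.0218
```

Run:
```python
from h import *
s=r.get_state(); p=s['tcp_pos'][:2]; v=p-np.array([.5195,.2281]); print(s['time_s'],s['tcp_pos'],s['contact_force'],s['gripper_width'],np.hypot(*v),199.3-np.degrees(np.arctan2(v[1],v[0])))
cap('scene','c13'); img,_=cloud('scene'); cv2.imwrite('pics/c13c.png',cv2.resize(img[150:310,300:440,::-1],None,fx=3.7,fy=3.7,interpolation=cv2.INTER_CUBIC))
```

```text
31.675 [0.50175063 0.28753633 0.29080235] [-1.12953325  5.39291121  1.63722318] 0.021806222726093307 0.06202996696137918 92.67288705464867
```

View pics/c13c.png

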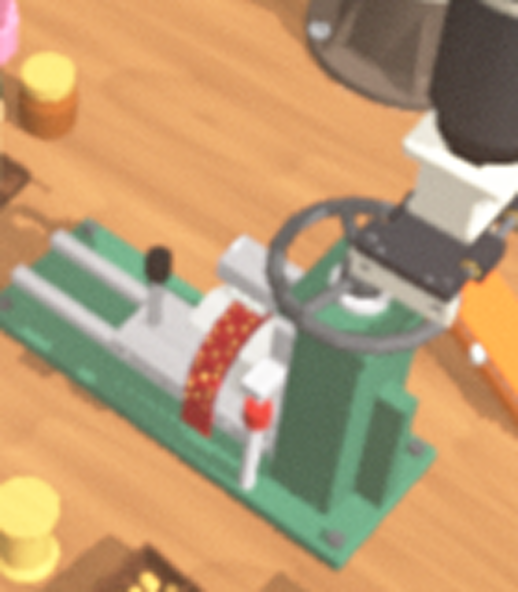

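The wheel follows with low forces, and the lug is already lower over the red collar. I continue.

{"op": "step_arm", "data": {"commands": [[[-3.2,-15.3,0],0],[[0.8,-15.6,0],0],[[4.9,-14.9,0],0],[[8.6,-13.1,0],0],[[11.7,-10.5,0],0],[[14,-7,0],0],[[15.3,-3.2,0],0],[[15.6,0.8,0],0],[[14.9,4.9,0],0],[[13.1,8.6,0],0],[[10.5,11.7,0],0],[[7,14,0],0],[[3.2,15.3,0],0],[[-0.8,15.6,0],0],[[-4.9,14.9,0],0],[[-8.6,13.1,0],0],[[-11.7,10.5,0],0],[[-14,7,0],0],[[0,0,0],0]]}}

```text
time_s: 34.1
tcp_pos: [0.4625, 0.2096, 0.2907]
eef_rot: [179.9, -0.0, -89.9]
contact_force: [-4.7, 0.2, 5.4]
gripper_width: 0.0215
```

```bash
cat > st.py <<'E'
from h import *
s=r.get_state(); p=s['tcp_pos'][:2]; v=p-np.array([.5195,.2281]); print(s['time_s'],s['tcp_pos'],s['contact_force'],s['gripper_width'],np.hypot(*v),199.3-np.degrees(np.arctan2(v[1],v[0])))
E
python3 st.py
```

```text
34.1 [0.46252383 0.20961159 0.29073046] [-4.73164251  0.23482387  5.38830203] 0.021489540588238796 0.05990080011964914 361.32207658035907
```

One turn done, with forces around 5 N. Second turn.

{"op": "step_arm", "data": {"commands": [[[-15.3,3.2,0],0],[[-15.6,-0.8,0],0],[[-14.9,-4.9,0],0],[[-13.1,-8.6,0],0],[[-10.5,-11.7,0],0],[[-7,-14,0],0],[[-3.2,-15.3,0],0],[[0.8,-15.6,0],0],[[4.9,-14.9,0],0],[[8.6,-13.1,0],0],[[11.7,-10.5,0],0],[[14,-7,0],0],[[15.3,-3.2,0],0],[[15.6,0.8,0],0],[[14.9,4.9,0],0],[[13.1,8.6,0],0],[[10.5,11.7,0],0],[[7,14,0],0],[[3.2,15.3,0],0],[[0,0,0],0]]}}

```text
time_s: 36.6
tcp_pos: [0.5235, 0.1688, 0.2913]
eef_rot: [-180.0, 0.0, -89.9]
contact_force: [0.9, -0.6, -0.8]
gripper_width: 0.0003
```

```bash
python3 st.py
python3 - <<'E'
from h import *
cap('scene','c14'); img,_=cloud('scene'); cv2.imwrite('pics/c14c.png',cv2.resize(img[150:310,300:440,::-1],None,fx=3.7,fy=3.7,interpolation=cv2.INTER_CUBIC))
E
```

```text
36.6 [0.52352563 0.16876995 0.29126201] [ 0.91780422 -0.6046448  -0.84946769] 0.000314903271615617 0.059466470446545246 285.4183439352583
```

View pics/c14c.png

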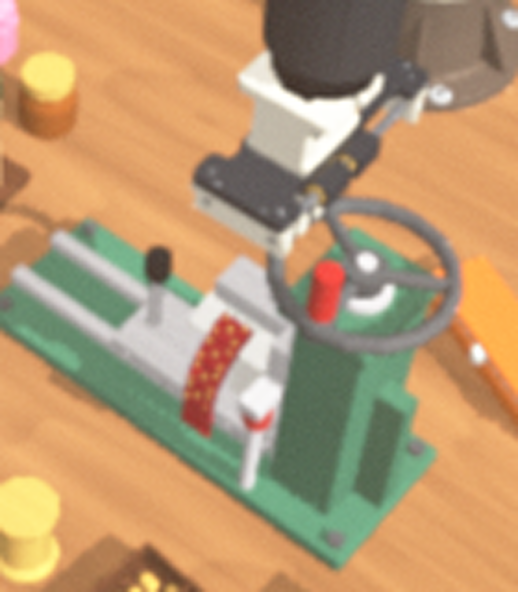

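The handle slipped out of the jaws partway round; the gripper is shut at 0. It now stands at crop (326,292). I raise the tool and locate it.

{"op": "step_arm", "data": {"commands": [[[0,0,-30],0],[[0,0,-40],0],[[-20,0,-40],0],[[-50,0,-40],0],[[-45,0,-20],0],[[-15,0,0],0],[[0,0,0],0],[[0,0,0],0]], "gripper": 0.35}}

```text
time_s: 37.65
tcp_pos: [0.5245, 0.297, 0.4589]
eef_rot: [180.0, -0.1, -90.0]
contact_force: [1.2, -0.4, -0.1]
gripper_width: 0.0568
```

```bash
cat > wh.py <<'E'
from h import *
import sys
s=r.get_state(); print(s['time_s'],s['joints'].round(1),s['tcp_pos'],s['eef_rot'])
cap('wrist',sys.argv[1])
img,W=cloud('wrist'); x,y,z=W[...,0],W[...,1],W[...,2]
hsv=cv2.cvtColor(img,cv2.COLOR_RGB2HSV); H,S,V=[hsv[...,i].astype(int) for i in range(3)]
h=(x>.4)&(x<.62)&(y>.10)&(y<.33)&(z>.26)&(z<.2805); q=W[h]
g=(x>.4)&(x<.62)&(y>.12)&(y<.33)&(z>.288)&((H<12)|(H>165))&(S>150); q2=W[g]
t=q2[q2[:,2]>.327]; print('top',len(t),t.min(0).round(4),t.max(0).round(4),t.mean(0).round(4))
from scipy.optimize import least_squares
d0=np.array([.5195,.228]); rr=np.hypot(*(q[:,:2]-d0).T); m=(rr>.05)&(rr<.085)
f=least_squares(lambda p: np.hypot(q[m,0]-p[0],q[m,1]-p[1])-p[2],[*d0,.068],loss='soft_l1',f_scale=.004); print('circle',f.x.round(4),m.sum())
hb=W[(z>.2795)&(z<.284)&(np.hypot(x-.5195,y-.228)<.016)]; print('hub',len(hb),hb.min(0).round(4),hb.max(0).round(4),hb.mean(0).round(4))
c=t.mean(0)[:2]-f.x[:2]; print('r',np.hypot(*c),'ang',np.degrees(np.arctan2(c[1],c[0])))
E
python3 wh.py w15
```

```text
37.65 [ 48.1  10.6  16.4   0.  -95.9 -48. ] [0.52451315 0.29697543 0.45894998] [ 1.79955695e+02 -5.71622547e-02 -8.99663530e+01]
top 391 [0.5692 0.2174 0.327 ] [0.5891 0.2384 0.3331] [0.579  0.2275 0.3305]
circle [0.5198 0.2281 0.0659] 4608
hub 545 [0.5041 0.2126 0.2795] [0.5353 0.2432 0.2838] [0.5196 0.2278 0.2811]
r 0.05918407340156302 ang -0.6515875739686716
```

View pics/w15.png

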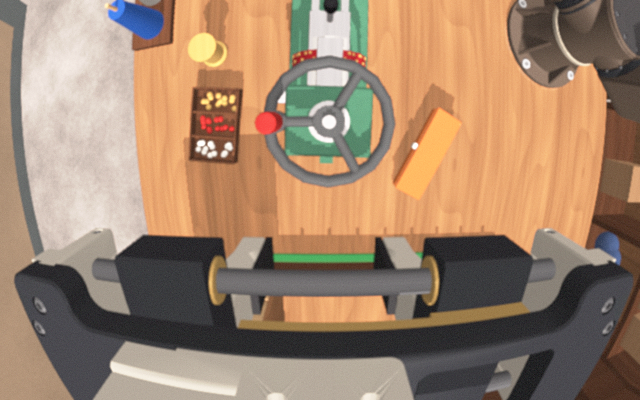

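The handle is at image (267,123), angle −0.7°, so about 560° has been wound and roughly 250° remain. I regrip it harder.

{"op": "step_arm", "data": {"commands": [[[20,-15,0],0],[[30,-25,0],0],[[19.3,-14.5,10],0],[[0,0,30],0],[[0,0,45],0],[[0,0,45],0],[[0,0,25],0],[[0,0,15],0],[[0,0,0],0]]}}

```text
time_s: 38.83
tcp_pos: [0.579, 0.2277, 0.2892]
eef_rot: [180.0, -0.0, -90.0]
contact_force: [0.3, -0.5, 0.2]
gripper_width: 0.0566
```

{"op": "step_arm", "data": {"commands": [[[0,0,0],0],[[0,0,0],0],[[0,0,0],0],[[0,0,0],0],[[0,0,0],0]], "gripper": 1, "grip_force": 45}}

```text
time_s: 39.45
tcp_pos: [0.5789, 0.2285, 0.2899]
eef_rot: [180.0, 0.0, -89.9]
contact_force: [-3.0, -0.2, 2.7]
gripper_width: 0.0212
```

```bash
python3 st.py
python3 - <<'E'
import numpy as np
th=-.65; cum=np.r_[0,4,10,18,np.arange(30,271,12)]
P=59.8*np.c_[np.cos(np.radians(th-cum)),np.sin(np.radians(th-cum))]
T=np.c_[-P[:,1],-P[:,0]]; D=np.diff(T.round(1),axis=0).round(1)
for i in range(len(D)): print(int(cum[i+1]),'[[%g, %g, 0], 0],'%tuple(D[i]),end='\n' if i%6==5 else ' ')
E
```

```text
39.45 [0.57885058 0.22852422 0.28989132] [-3.03210207 -0.21454122  2.70309528] 0.021169173684176 0.0593520997123668 198.89047478037256
4 [[4.1, 0.2, 0], 0], 10 [[6.3, 0.8, 0], 0], 18 [[8, 2.1, 0], 0], 30 [[11.4, 5.3, 0], 0], 42 [[10, 7.4, 0], 0], 54 [[8.3, 9.4, 0], 0],
66 [[6.1, 10.9, 0], 0], 78 [[3.7, 11.9, 0], 0], 90 [[1.2, 12.5, 0], 0], 102 [[-1.5, 12.4, 0], 0], 114 [[-3.9, 11.8, 0], 0], 126 [[-6.4, 10.8, 0], 0],
138 [[-8.5, 9.2, 0], 0], 150 [[-10.2, 7.2, 0], 0], 162 [[-11.5, 5, 0], 0], 174 [[-12.2, 2.4, 0], 0], 186 [[-12.5, -0.1, 0], 0], 198 [[-12.2, -2.7, 0], 0],
210 [[-11.4, -5.3, 0], 0], 222 [[-10, -7.4, 0], 0], 234 [[-8.3, -9.4, 0], 0], 246 [[-6.1, -10.9, 0], 0], 258 [[-3.7, -11.9, 0], 0], 270 [[-1.2, -12.5, 0], 0],
```

{"op": "step_arm", "data": {"commands": [[[4.1,0.2,0],0],[[6.3,0.8,0],0],[[8,2.1,0],0],[[11.4,5.3,0],0],[[10,7.4,0],0],[[8.3,9.4,0],0],[[6.1,10.9,0],0],[[3.7,11.9,0],0],[[0,0,0],0]]}}

```text
time_s: 40.58
tcp_pos: [0.5304, 0.17, 0.2903]
eef_rot: [-180.0, 0.0, -90.0]
contact_force: [-0.4, 0.3, 0.6]
gripper_width: 0.0003
```

```bash
python3 st.py
```

```text
40.575 [0.53041848 0.17004068 0.29025081] [-0.38179021  0.32631521  0.56572   ] 0.00025661312161760855 0.05907705061486653 278.6495051216629
```

It slipped again at the same place even at 45 N. Either the arm is already on its stop, because it started partly lowered (I saw its nose at z≈0.18 earlier), or something is blocking it. I'll measure.

{"op": "step_arm", "data": {"commands": [[[0,0,-30],0],[[0,0,-40],0],[[-20,0,-40],0],[[-50,0,-40],0],[[-45,0,-20],0],[[-15,0,0],0],[[0,0,0],0],[[0,0,0],0]], "gripper": 0.35}}

```text
time_s: 41.58
tcp_pos: [0.531, 0.2984, 0.458]
eef_rot: [180.0, -0.1, -90.0]
contact_force: [-0.0, -0.0, -0.6]
gripper_width: 0.0567
```

```bash
python3 wh.py w16
python3 - <<'E'
from h import *
cap('scene','c16'); cap('side','s16')
def nose(f,n):
    pass
for n in ('wrist','scene','side'):
    img,W=cloud(n); x,y,z=W[...,0],W[...,1],W[...,2]
    m=(x>.497)&(x<.54)&(y>.095)&(y<.17)&(z>.148)&(z<.26)
    q=W[m]; print(n,len(q), np.percentile(q[:,2],[1,25,50,75,99]).round(4) if len(q) else '')
    q=W[m&(y<.115)]; print('  front',len(q), np.percentile(q[:,2],[2,98]).round(4) if len(q) else '')
img,_=cloud('scene'); cv2.imwrite('pics/c16c.png',cv2.resize(img[190:290,325:425,::-1],None,fx=6,fy=6,interpolation=cv2.INTER_CUBIC))
img,_=cloud('side'); cv2.imwrite('pics/s16c.png',cv2.resize(img[90:240,270:390,::-1],None,fx=4,fy=4,interpolation=cv2.INTER_CUBIC))
a=cv2.imread('pics/scene0.png'); cv2.imwrite('pics/c0c.png',cv2.resize(a[190:290,325:425],None,fx=6,fy=6,interpolation=cv2.INTER_CUBIC))
E
```

```text
41.575 [ 47.7  11.3  17.1   0.  -95.9 -47.7] [0.53101849 0.29844941 0.45803943] [ 1.79957679e+02 -5.47393429e-02 -8.99745902e+01]
top 394 [0.5691 0.222  0.3272] [0.5889 0.2417 0.3328] [0.5789 0.2319 0.3306]
circle [0.5199 0.2281 0.0659] 4597
hub 539 [0.5042 0.213  0.2795] [0.5353 0.2435 0.2833] [0.5196 0.2281 0.2811]
r 0.059142770339726106 ang 3.7045987188832212
wrist 736 [0.1792 0.1808 0.1816 0.1823 0.1986]
  front 105 [0.1791 0.1831]
scene 231 [0.1499 0.1717 0.1804 0.1832 0.1886]
  front 24 [0.1626 0.1856]
side 197 [0.1577 0.1781 0.1815 0.1837 0.201 ]
  front 69 [0.1579 0.185 ]
```

View pics/c16c.png

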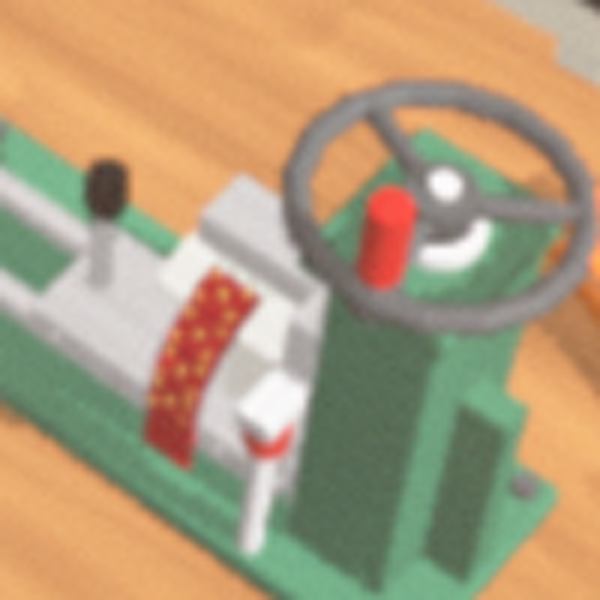

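View pics/c0c.png

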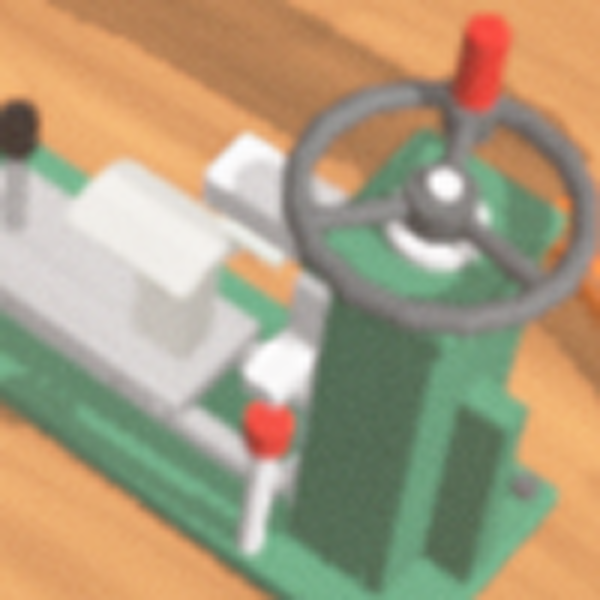

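View pics/s16c.png

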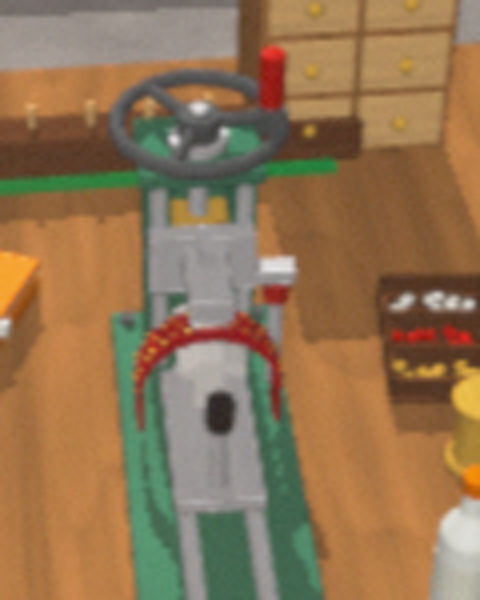

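The lug now sits on the red collar, the arm top has dropped from 0.2146 to 0.1816, and the handle stopped near 0°. So the arm had started about 14 mm lowered. The squeeze-out kicked the handle back from −0.7° to 3.7°, so I push it firmly onto the stop with the shut fingers.

{"op": "step_arm", "data": {"commands": [[[15,-18,0],0],[[15,-18,0],0],[[10,-12,10],0],[[0,0,35],0],[[0,0,45],0],[[0,0,45],0],[[0,0,24],0],[[0,0,10],0],[[0,0,0],0],[[0,0,0],0]], "gripper": 1, "grip_force": 20}}

```text
time_s: 42.98
tcp_pos: [0.5797, 0.2596, 0.291]
eef_rot: [-179.9, 0.1, -90.0]
contact_force: [0.1, -0.8, -1.0]
gripper_width: 0.0006
```

{"op": "step_arm", "data": {"commands": [[[2,0,0],0],[[2,0,0],0],[[2,0,0],0],[[0,0,0],0]]}}

```text
time_s: 43.48
tcp_pos: [0.5792, 0.2533, 0.2899]
eef_rot: [-180.0, 0.0, -90.0]
contact_force: [0.4, -0.0, 0.3]
gripper_width: 0.0008
```

{"op": "step_arm", "data": {"commands": [[[1.5,0,0],0],[[1.5,0,0],0],[[1.5,0,0],0],[[0,0,0],0]]}}

```text
time_s: 43.98
tcp_pos: [0.5791, 0.2487, 0.2896]
eef_rot: [180.0, -0.0, -90.0]
contact_force: [-0.1, 0.1, -0.9]
gripper_width: 0.0006
```

{"op": "step_arm", "data": {"commands": [[[1,0,0],0],[[1,0,0],0],[[1,0,0],0],[[0,0,0],0]]}}

```text
time_s: 44.48
tcp_pos: [0.5791, 0.2477, 0.2897]
eef_rot: [-180.0, 0.2, -89.9]
contact_force: [-1.2, 8.0, -0.6]
gripper_width: 0.0005
```

{"op": "step_arm", "data": {"commands": [[[1,0,0],0],[[1,0,0],0],[[0,0,0],0]]}}

```text
time_s: 44.85
tcp_pos: [0.5792, 0.2475, 0.2897]
eef_rot: [-179.9, 0.3, -89.9]
contact_force: [-2.1, 14.4, 0.5]
gripper_width: 0.0005
```

There is a hard stop at 14 N, with the handle back at about −1°. I back off sideways, raise and check.

{"op": "step_arm", "data": {"commands": [[[1,0,0],0],[[0,0,0],0],[[-3,0,0],0],[[-10,0,0],0],[[-15,0,0],0],[[0,0,-30],0],[[0,0,-50],0],[[0,20,-50],0],[[-20,30,-40],0],[[0,0,0],0],[[0,0,0],0]]}}

```text
time_s: 46.22
tcp_pos: [0.5288, 0.2913, 0.4591]
eef_rot: [180.0, -0.0, -89.9]
contact_force: [-0.5, 0.3, -0.5]
gripper_width: 0.0002
```

```bash
python3 wh.py w17
python3 - <<'E'
from h import *
cap('scene','c17'); cap('side','s17')
for n in ('side','scene'):
    img,W=cloud(n); x,y,z=W[...,0],W[...,1],W[...,2]
    hsv=cv2.cvtColor(img,cv2.COLOR_RGB2HSV); H,S,V=[hsv[...,i].astype(int) for i in range(3)]
    near=(x>.42)&(x<.575)&(y>.08)&(y<.165)&(z>.04)&(z<.16)
    q=W[near&((H<12)|(H>165))&(S>120)]; print(n,'band y',np.percentile(q[:,1],[3,97]).round(4),'x',np.percentile(q[:,0],[1,99]).round(4),'zmax',np.percentile(q[:,2],98).round(4))
img,_=cloud('scene'); cv2.imwrite('pics/c17c.png',cv2.resize(img[190:290,325:425,::-1],None,fx=6,fy=6,interpolation=cv2.INTER_CUBIC))
cv2.imwrite('pics/s17c.png',cloud('side')[0][...,::-1])
E
```

```text
46.225 [ 47.4  10.7  16.5  -0.  -95.9 -47.3] [0.52880422 0.29126736 0.45914557] [ 1.79964800e+02 -2.03474778e-02 -8.99173274e+01]
top 389 [0.5687 0.2159 0.3271] [0.5888 0.2367 0.333 ] [0.5787 0.2263 0.3305]
circle [0.5199 0.228  0.0659] 4570
hub 529 [0.504  0.2124 0.2795] [0.5354 0.243  0.2832] [0.5195 0.2278 0.2811]
r 0.05889486817296569 ang -1.6709975737710339
side band y [0.1144 0.1429] x [0.4529 0.5721] zmax 0.144
scene band y [0.1205 0.1462] x [0.5324 0.5749] zmax 0.1436
```

View pics/c17c.png

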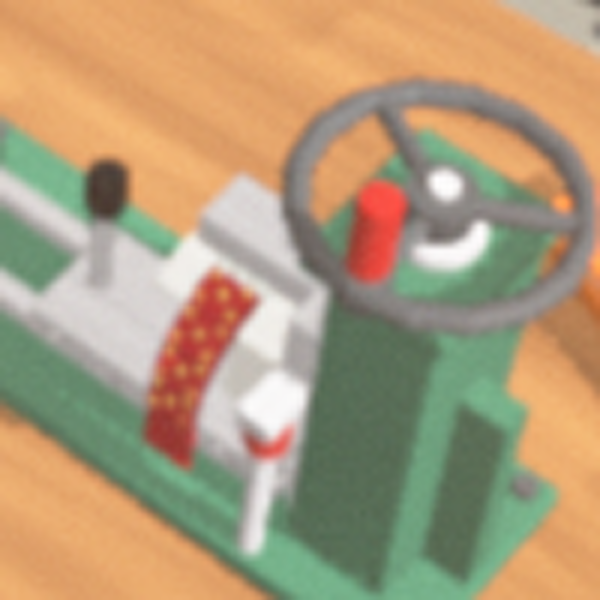

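View pics/s17c.png

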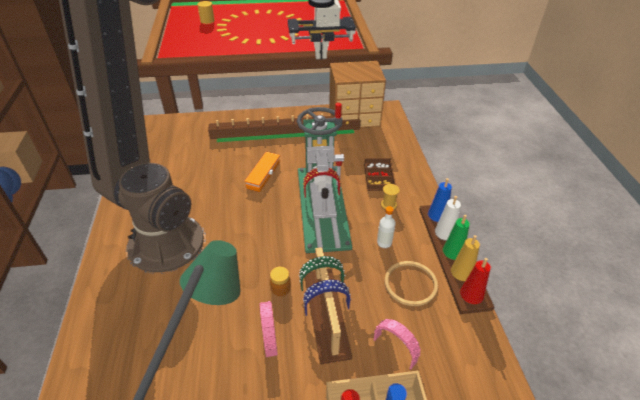

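The lug rests on the red collar, the handle stands at −1.7° (hard stop), and the band is unmoved. The green and blue bands and the other objects are where they began, and the robot is clear of everything. I hand in.

Run:
```python
from h import *
print(close_job()); s=r.get_state(); print(s['time_s'],s['contact_force'])
```

```text
the job is handed in; nothing more can be done
None
the job is handed in; nothing more can be done
```

The job is handed in at about 46 s of the 72 s allowed. The red headband is on the saddle, the bed is home, and the pressing arm is down on its stop. `close_job` gave no verdict.

**What I did**
- I pulled the bed from about 0.06 m to about 0.11 m out by the knob.
- I lifted the red headband by the edges of its near leg, so the wide gripper body would pass beside the pressing arm.
- I set it over the saddle, let go, and pushed the bed home until the stop pushed back with 11–23 N.
- I wound the wheel clockwise by the red handle onto its stop.

**Last checks**
- **Headband:** it sat level on the saddle when I let go. At the end it was unmoved, about 5–6 mm towards the front (limit 12 mm) and about 1 mm across (limit 8 mm), crown top near 0.144 m.
- **Bed:** the base front edge, the saddle bar end and the knob put the press origin within about 1 mm of each other, so I take it as fully home.
- **Pressing arm:** in the pictures its lug rests on the red collar, and its top had dropped about 33 mm.
- **Everything else:** by eye in the last side picture, the green and blue headbands and the other objects are where they began. The gripper was clear of everything.

**What went wrong or disagreed**
- **Handle slips:** the handle slipped out of the jaws twice at about 560°. I read this as the stop: the arm seems to have started about 14 mm lowered, so less than 2.25 turns was needed. The second slip knocked the handle back about 4°, so I pushed it onto the stop with shut fingers until it resisted at about 14 N.
- **Pad force:** I could not measure it directly; I infer it from the arm being on its stop with the headband beneath.

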